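# Fetch the sauce pot from behind the spice tins and close the order tub

## Robot

A 6-joint arm with a two-finger parallel gripper is mounted at the origin on the work surface. World frame = base frame: x ahead of the robot, y to its left, z up, the work surface at z = 0. Lengths are in mm, angles in rad, forces in N, time in s.
With the tool pointing down it reaches from about 275 to 850 mm from the base axis. Payload 5.2 kg.
Tool frame: the origin (TCP) lies at the very end of the fingers, on their centre line; the grasp point (between the pads) lies 19 mm behind it; z points along the fingers, y is the direction in which the jaws open and shut (so a half turn about z gives the same grasp; the last joint's range is limited). The gripper opens to 85 mm and grips with 20 to 120 N. Pads are 22 mm wide; open, the fingers measure 114 mm over their backs; the gripper's body (76 mm by 85 mm) begins 54 mm behind the grasp point. The pads swing forward as they close: fully open they stand 13 mm farther back than shut.
Start: joints at [1.131, 0.259, 1.535, -0, 1.348, -0.203], TCP at [129.003, 534.662, 231.31] pointing down, gripper open.
Joint ranges: [-3.14, 3.14], [-0.91, 2.08], [0.19, 2.58], [-1.22, 4.36], [0.22, 2.71], [-3.12, 3.12]. Speed limits (rad/s): [2.57, 2.57, 3.14, 3.14, 3.14, 3.14].

## Interface

Orientations are given as a 3x3 rotation matrix whose columns are the frame's x, y, z axes.
In Python, from cell import monitor, get_image, job gives the robot as it stands.
- The arm moves only by the tool servo_tool, never from a script. Its argument "moves" is a list of rows, each an object of numbers: "dx", "dy", "dz": the shift along the tool's x, y, z in units of 30 mm (1.0 is 30 mm); "spin": the turn about the tool's z in units of 5 degrees (1.0 is 5 degrees). In form: [{"dx": .., "dy": .., "dz": .., "spin": ..}, ...]. A call has 1 to 10 rows; each row is the pose to reach, as a shift and turn from the pose commanded when the call began, along the tool's axes at that moment; what a row does not reach only later rows make up. A row lasts 1/12 s, in which the tool goes at most 41.7 mm and 7.16 degrees, less where a joint would pass 70% of its speed; a pose out of reach is approached as far as the arm can. A call with a gripper value outside its range is refused whole. "grip" is the opening in per cent of the stroke, from 0 (shut) to 100 (fully open), set as the call begins (left out, the last holds). The fingers move at their own pace and stop on an object; "force" is the grip in N (left out, the last holds). Time passes only in rows, so rows that repeat a pose let the fingers close. It gives the time, the measured TCP pose, the force and the opening at its end, in the units of the state.
- monitor.state(): the state, without advancing time (a new reading comes with each control period).
- get_image(name): name is "scene" or "top" or "wrist"; returns a dict with "img" (420x560x3 uint8, red, green, blue), "fx", "fy", "cx", "cy" (pixels), "k1" (the pictures are not rectified: a ray, as slopes to the right and down, at radius r is drawn at 1 + k1 r^2 times it, then the intrinsics apply), "xyz" and "attitude" of the camera in the world. Camera axes: x right, y down, z forward; pixel columns grow to the right and rows downward; lengths in mm; the calibration is good to about 2 mm. A picture is of the moment at which its call begins. There is no depth.
- job.finish_job(): hands the job in, once; it reports no verdict.
The state is a dict: "clock": time; "q": joint angles; "joint_vel": joint speeds; "tau": joint torques, N m; "position": TCP position; "orientation": TCP orientation; "force": force on the tool from outside, world axes, zero at the start; "torque": the same for the moment, N m; "finger_gap": opening from 0.0 (shut) to 1.0 (fully open).
Only numpy, scipy, OpenCV 4.12 (cv2) and the standard library are available. Lean on these libraries where they do the work, as an engineer would, in place of code of your own. Each camera call takes 0.05 s, during which the arm holds its last target. There are 200 camera calls.

## Task

Move the two tall spice tins from the stand onto the wooden chopping board first; only then take the blue-topped sauce pot from behind them, stand it upright in the empty pocket of the orange order tub and put the tub's lid on, fully seated. Finally put each tin back upright, centred on the pad of its own colour, leaving the other two low pots undisturbed. Set everything down gently, and neither drop nor knock over anything.

Things in the scene. Friction and masses are not known exactly. Their poses are not given: they have to be found in the camera images.
- red_tin_c (a point): red-topped spice tin: upright aluminium cylinder with red cap and band, diameter 54 mm, height 125 mm, about 0.3 kg. This point is its centre, 62.5 mm above its foot; z up. It starts on the red pad, on the robot's side of the blue-topped pot, about 90 mm from the other tin, centre to centre.
- green_tin_c (a point): green-topped spice tin: upright aluminium cylinder with green cap and band, diameter 54 mm, height 125 mm, about 0.3 kg. This point is its centre, 62.5 mm above its foot; z up. It starts on the green pad, on the robot's side of the blue-topped pot, about 90 mm from the other tin, centre to centre.
- red_pad: red round pad, diameter 76 mm, 3 mm thick, fixed on a low grey stand; home of the red-topped tin. Origin: centre of its underside, 12 above the counter (pad top at 15). The two pads lie side by side, left or right changing; the row of three low pots runs parallel to the line through them, 55 mm further from the robot.
- green_pad: green round pad, diameter 76 mm, 3 mm thick, fixed on a low grey stand; home of the green-topped tin. Origin: centre of its underside, 12 above the counter (pad top at 15). The two pads lie side by side, left or right changing; the row of three low pots runs parallel to the line through them, 55 mm further from the robot.
- blue_pot_c (a point): low white sauce pot with a blue top, diameter 50 mm, height 45 mm, about 0.16 kg. This point is its centre, 22.5 mm above its foot; z up. It starts mid rear row on the grey stand (foot 12 above the counter), close behind the two tins, which leave no room for a gripper's body above it. A lip, top 28 above the counter, runs 45 mm behind the pots' centres.
- yellow_pot_c (a point): low sauce pot with a yellow top, diameter 50 mm, height 45 mm, about 0.16 kg, standing in the rear row on the grey stand, 107 mm to one side of the blue-topped pot. Leave it where it is. This point is its centre, half-way up.
- black_pot_c (a point): low sauce pot with a black top, diameter 50 mm, height 45 mm, about 0.16 kg, standing in the rear row on the grey stand, 107 mm to one side of the blue-topped pot. Leave it where it is. This point is its centre, half-way up.
- tub: fixed orange open tub, sizes in mm: outside 140 (x) by 176 (y), 70 high, walls and floor 5 thick. Origin: centre of its underside, on the counter; z up. A cardboard box fills its -y half up to 45 high; the other half is the empty pocket, 130 (x) by 86 (y), centred at y = +40, floor 5 above the counter. A pot in the pocket stays below the rim; on the cardboard it would block the lid.
- lid_grip (a point): loose tub lid (mm), 0.25 kg: orange plate 150 (x) by 186 (y), 5 thick; grey plug below it, 114 by 150, 8 deep, enters the tub with 8 play each side; black bar handle on top, 70 long (y), 14 wide (x), 40 high. This point: lid centre, in the handle 25 above the plate, 38 above the plug's foot; z up. Starts on the counter. Seated: x, y along the tub's (or half a turn), point 100 above the counter.
- board: fixed wooden chopping board lying flat (mm): 125 (x) by 210 (y), 12 thick: the side area, with room for both tins side by side along y (say at y = +50 and -50). Origin: centre of its underside, on the counter. Board, tub and lid swap places from start to start.
Not all that is in view belongs to the job. Leave any purple look-alike of the part that bears red_tin_c alone.

How it is judged (in metres and radians):
On the way, in this order (a step that is already met when the one before it is completed fails the run):
1. both tins stand released on the chopping board while the blue-topped pot is still in its place (x of red_tin_c in the frame of board between -0.06 and 0.06 m and y of red_tin_c in the frame of board between -0.102 and 0.102 m and z of red_tin_c in the frame of board between 0.0665 and 0.0825 m and angle between each of red_tin_c, green_tin_c's own z axis and vertical below 0.15 rad and contact force between the fingers and red_tin below 0.3 N and linear speed of each of red_tin, green_tin below 0.03 m/s and x of green_tin_c in the frame of board between -0.06 and 0.06 m and y of green_tin_c in the frame of board between -0.102 and 0.102 m and z of green_tin_c in the frame of board between 0.0665 and 0.0825 m and contact force between the fingers and green_tin below 0.3 N and distance of blue_pot_c from where it was at the start of the episode below 0.03 m), for 0.2 s.
2. the blue-topped pot stands released in the tub's pocket (x of blue_pot_c in the frame of tub between -0.045 and 0.045 m and y of blue_pot_c in the frame of tub between 0.015 and 0.065 m and z of blue_pot_c in the frame of tub between 0.0215 and 0.0335 m and angle between blue_pot_c's own z axis and vertical below 0.15 rad and contact force between the fingers and blue_pot below 0.3 N and linear speed of blue_pot below 0.03 m/s), for 0.2 s.
3. the lid is fully seated on the tub while both tins are still on the chopping board (x of blue_pot_c in the frame of tub between -0.045 and 0.045 m and y of blue_pot_c in the frame of tub between 0.015 and 0.065 m and z of blue_pot_c in the frame of tub between 0.0215 and 0.0335 m and angle between each of blue_pot_c, red_tin_c, green_tin_c's own z axis and vertical below 0.15 rad and z of lid_grip in the frame of tub between 0.096 and 0.104 m and horizontal distance between lid_grip and tub below 0.016 m and angle between the y axis of lid_grip and the y axis of tub, either way round below 0.2 rad and angle between lid_grip's own z axis and vertical below 0.05 rad and contact force between the fingers and lid below 0.3 N and linear speed of each of lid, red_tin, green_tin below 0.03 m/s and x of red_tin_c in the frame of board between -0.06 and 0.06 m and y of red_tin_c in the frame of board between -0.102 and 0.102 m and z of red_tin_c in the frame of board between 0.0665 and 0.0825 m and contact force between the fingers and red_tin below 0.3 N and x of green_tin_c in the frame of board between -0.06 and 0.06 m and y of green_tin_c in the frame of board between -0.102 and 0.102 m and z of green_tin_c in the frame of board between 0.0665 and 0.0825 m and contact force between the fingers and green_tin below 0.3 N), for 0.2 s.
At the end, for the whole second after the job is handed in: Blue pot upright on the pocket floor; lid fully seated (height within 4 mm, centre 16 mm, axes 0.2 rad); each tin upright on the pad of its colour, centre within 14 mm; yellow and black pots within 25 mm of where they were; all released and at rest (all of step 2 and z of lid_grip in the frame of tub between 0.096 and 0.104 m and horizontal distance between lid_grip and tub below 0.016 m and angle between the y axis of lid_grip and the y axis of tub, either way round below 0.2 rad and angle between lid_grip's own z axis and vertical below 0.05 rad and contact force between the fingers and lid below 0.3 N and linear speed of each of lid, red_tin, green_tin below 0.03 m/s and horizontal distance between red_tin_c and red_pad below 0.014 m and z of red_tin_c in the frame of red_pad between 0.0595 and 0.0715 m and angle between each of red_tin_c, green_tin_c's own z axis and vertical below 0.1 rad and contact force between the fingers and red_tin below 0.3 N and horizontal distance between green_tin_c and green_pad below 0.014 m and z of green_tin_c in the frame of green_pad between 0.0595 and 0.0715 m and contact force between the fingers and green_tin below 0.3 N and distance of each of yellow_pot_c, black_pot_c from where it was at the start of the episode below 0.025 m); the robot touches nothing.
It fails at once if a tin or the blue-topped pot is knocked over (angle between any of red_tin_c, green_tin_c, blue_pot_c's own z axis and vertical above 0.7 rad).
It fails at once if a tin, the blue-topped pot or the lid is dropped (falls free by more than about 25 mm) ((linear speed of red_tin above 0.7 m/s and contact force between the fingers and red_tin below 0.01 N) or (linear speed of green_tin above 0.7 m/s and contact force between the fingers and green_tin below 0.01 N) or (linear speed of blue_pot above 0.7 m/s and contact force between the fingers and blue_pot below 0.01 N) or (linear speed of lid above 0.7 m/s and contact force between the fingers and lid below 0.01 N)).
It fails at once if the yellow- or black-topped pot is shifted by more than 25 mm or tipped (distance of any of yellow_pot_c, black_pot_c from where it was at the start of the episode above 0.025 m or angle between any of yellow_pot_c, black_pot_c's own z axis and vertical above 0.5 rad).
It also fails if it takes over 141 s, if anything falls off the work surface, if the arm or the gripper's body presses on something with over 40 N, if the wrist force passes 120 N, or if a joint passes its speed limit or range.

## Working session

There is one attempt and no reset: what is moved stays moved. The work goes in short steps, Python scripts to look and compute and a tool call to move; the robot and the scene stay as the last step left them, time stands still between calls to the robot, and variables do not carry over. Pictures are saved under pics/ and viewed, about 12 in all and at most 16, crops included, and the job is handed in when it is done.

Besides the shell and the picture viewer there is one more tool, called after ">>>" as name(argument=value, ...) on one line, values as JSON. servo_tool: Moves the arm, as the interface text tells. Its arguments: {"type":"object","properties":{"moves":{"type":"array","items":{"type":"object","properties":{"dx":{"type":"number"},"dy":{"type":"number"},"dz":{"type":"number"},"spin":{"type":"number"}}}},"grip":{"type":"number"},"force":{"type":"number"}},"required":["moves"]}

```bash
mkdir -p pics; ls; cat > h.py <<'E'
import numpy as np, cv2
from cell import monitor, get_image, job
def snap(name, fn):
    d=get_image(name); cv2.imwrite(f'pics/{fn}.png', cv2.cvtColor(d['img'],cv2.COLOR_RGB2BGR))
    np.save(f'pics/{fn}.npy', {k:v for k,v in d.items() if k!='img'}, allow_pickle=True); return d
def load(fn): return np.load(f'pics/{fn}.npy',allow_pickle=True).item()
def pix2world(d,u,v,z):
    xd=np.array([(u-d['cx'])/d['fx'],(v-d['cy'])/d['fy']]); x=xd.copy()
    for _ in range(30): x=xd/(1+d['k1']*(x@x))
    r=np.array(d['attitude'])@np.array([x[0],x[1],1.]); c=np.array(d['xyz'])
    return c+r*(z-c[2])/r[2]
def world2pix(d,p):
    q=np.array(d['attitude']).T@(np.array(p,float)-np.array(d['xyz'])); x=q[:2]/q[2]; x=x*(1+d['k1']*(x@x))
    return np.array([d['fx']*x[0]+d['cx'],d['fy']*x[1]+d['cy']])
E
python3 - <<'E'
from h import *
for n in ['scene','top']:
    d=snap(n,n+'0'); print(n,d['xyz'],np.round(d['attitude'],3).tolist(),d['fx'],d['k1'])
s=monitor.state(); print(s)
E
```

```text
pics
scene [1110.55685501 -267.24708994  796.04227928] [[0.4, 0.675, -0.62], [0.916, -0.285, 0.281], [0.013, -0.68, -0.733]] 442.066010128238 -0.07823884521642818
top [445.06128265  12.65960855 798.94341259] [[-0.027, -0.998, 0.058], [-0.999, 0.025, -0.026], [0.025, -0.058, -0.998]] 392.2362426285625 -0.0021084925840201027
{'clock': 0.1, 'q': array([ 1.13122451e+00,  2.59273577e-01,  1.53598696e+00, -2.15398488e-06,
        1.34800663e+00, -2.02754984e-01]), 'joint_vel': array([-7.49621549e-04, -2.49004577e-03, -2.90260540e-03,  1.10673972e-04,
       -5.16128094e-05,  1.81527531e-03]), 'tau': array([ 1.13858256e-03, -4.46970391e+01, -2.91251135e+01, -3.99356240e-04,
        6.24351946e-03, -2.85564272e-05]), 'position': array([128.77956  , 534.2149455, 230.5506263]), 'orientation': array([[-9.72089693e-01,  2.34608450e-01, -7.10689953e-04],
       [ 2.34609287e-01,  9.72088568e-01, -1.51621466e-03],
       [ 3.35136808e-04, -1.64063110e-03, -9.99998598e-01]]), 'force': array([-0.1847616 ,  0.71072196,  0.32089392]), 'torque': array([-0.03173188, -0.00398415,  0.03649501]), 'finger_gap': 0.9979659402042919}
```

View pics/top0.png

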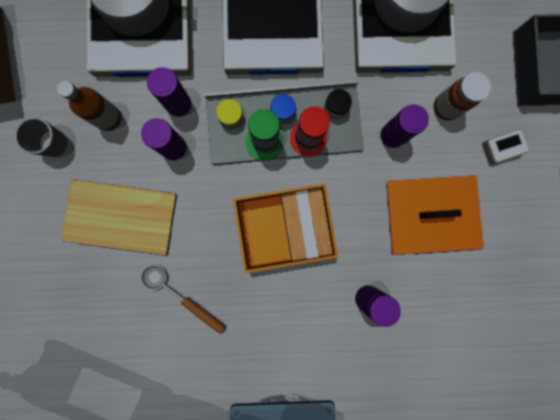

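View pics/scene0.png

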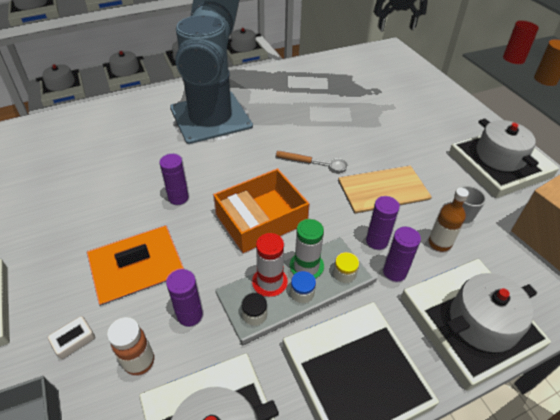

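The top view shows the stand with red and green tins at about (313,122) and (264,124). The blue pot is at (283,107), the tub at (285,228), the board at (119,217) and the lid at (436,215). I'll enlarge the stand and fit rectangles to the flat parts.

```bash
python3 - <<'E'
from h import *
d=load('top0'); im=cv2.imread('pics/top0.png'); hsv=cv2.cvtColor(im,cv2.COLOR_BGR2HSV)
c=im[80:180,200:370]; c=cv2.resize(c,None,fx=4.7,fy=4.7,interpolation=cv2.INTER_CUBIC)
c=np.clip(c.astype(float)*1.5,0,255).astype(np.uint8)
cv2.imwrite('pics/top0c.png',c)
def rect(box,lo,hi,z,name,edgez=None):
    x0,y0,x1,y1=box; m=cv2.inRange(hsv,lo,hi); k=np.zeros_like(m); k[y0:y1,x0:x1]=m[y0:y1,x0:x1]
    k=cv2.morphologyEx(k,cv2.MORPH_OPEN,np.ones((2,2)))
    cs,_=cv2.findContours(k,0,1); cc=max(cs,key=cv2.contourArea); b=cv2.boxPoints(cv2.minAreaRect(cv2.convexHull(np.vstack(cc))))
    P=np.array([pix2world(d,*p,z) for p in b]); cen=P.mean(0); e=[P[1]-P[0],P[2]-P[1]]
    print(name,np.round(b).tolist(),'cen',cen.round(1),[ (round(np.hypot(*v[:2]),1),round(np.degrees(np.arctan2(v[1],v[0])),1)) for v in e])
rect((55,170,185,265),(8,60,60),(35,255,255),12,'board')
rect((225,175,345,280),(3,100,40),(25,255,255),70,'tub')
rect((380,170,490,265),(3,120,60),(20,255,255),13,'lid')
rect((410,200,470,225),(0,0,0),(180,255,45),50,'handle')
for n,bx,lo,hi,z in [('blue',(265,88,305,125),(105,120,60),(125,255,255),57),('yellow',(210,90,250,130),(22,120,80),(35,255,255),57),('black',(322,85,356,118),(0,0,0),(180,255,40),57)]:
    rect(bx,lo,hi,z,n)
E
```

```text
board [[62.0, 242.0], [71.0, 179.0], [177.0, 194.0], [168.0, 257.0]] cen [474.3 312.7  12. ] [(np.float64(124.7), np.float64(-7.8)), (np.float64(213.7), np.float64(-99.6))]
tub [[233.0, 199.0], [326.0, 184.0], [339.0, 259.0], [245.0, 274.0]] cen [443.8 -15.5  70. ] [(np.float64(177.4), np.float64(-81.9)), (np.float64(141.6), np.float64(-172.5))]
lid [[387.0, 182.0], [478.0, 175.0], [484.0, 249.0], [393.0, 256.0]] cen [ 462.5 -321.6   13. ] [(np.float64(188.4), np.float64(-87.3)), (np.float64(150.5), np.float64(-179.1))]
handle [[421.0, 214.0], [461.0, 211.0], [461.0, 217.0], [421.0, 219.0]] cen [ 462.  -316.3   50. ] [(np.float64(78.6), np.float64(-88.0)), (np.float64(10.8), np.float64(-179.5))]
blue [[268.0, 107.0], [284.0, 90.0], [302.0, 108.0], [285.0, 124.0]] cen [677.6 -19.6  57. ] [(np.float64(45.5), np.float64(-45.8)), (np.float64(47.9), np.float64(-136.8))]
yellow [[212.0, 113.0], [230.0, 96.0], [247.0, 113.0], [230.0, 130.0]] cen [668.   86.1  57. ] [(np.float64(47.8), np.float64(-45.5)), (np.float64(47.8), np.float64(-136.7))]
black [[327.0, 90.0], [351.0, 90.0], [351.0, 118.0], [327.0, 118.0]] cen [ 681.5 -125.1   57. ] [(np.float64(46.7), np.float64(-91.0)), (np.float64(55.1), np.float64(177.8))]
```

View pics/top0c.png

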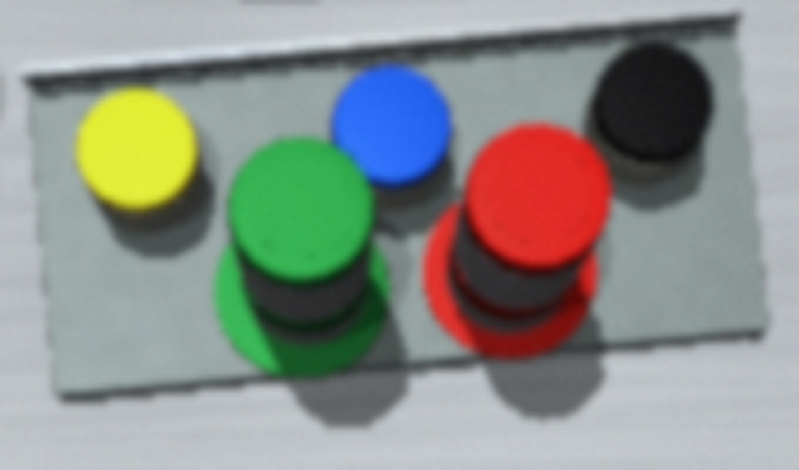

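```bash
python3 - <<'E'
from h import *
d=load('top0')
P={}
for n,x,y,z in [('g',302,209,140),('r',539,195,140),('b',391,125,57),('y',137,148,57),('k',652,102,57),('gp',302.5,290,15),('rp',511,270,15)]:
    P[n]=pix2world(d,200+(x+.5)/4.7-.5,80+(y+.5)/4.7-.5,z); print(n,P[n].round(1))
for a,b in [('g','r'),('gp','rp'),('y','b'),('b','k')]:
    v=(P[b]-P[a])[:2]; print(a,b,np.hypot(*v).round(1),np.degrees(np.arctan2(v[1],v[0])).round(1))
mid=(P['gp']+P['rp'])/2; print(P['b']-mid)
# reproject into scene
s=load('scene0')
for n in P: print(n,world2pix(s,P[n]).round(0))
for p in [(444,-15.5,70),(462,-319,53),(474,313,12)]: print(world2pix(s,p).round(0))
E
```

```text
g [622.7  20.  140. ]
r [626.1 -66.2 140. ]
b [679.2 -16.4  57. ]
y [671.7  87.5  57. ]
k [ 686.8 -124.    57. ]
gp [621.1  22.   15. ]
rp [627.9 -68.   15. ]
g r 86.3 -87.7
gp rp 90.3 -85.7
y b 104.1 -85.8
b k 107.9 -86.0
[54.70499293  6.65260118 42.        ]
g [309. 228.]
r [269. 242.]
b [303. 280.]
y [346. 260.]
k [254. 301.]
gp [306. 264.]
rp [269. 280.]
[259. 197.]
[130. 248.]
[383. 186.]
```

Measurements agree with the given sizes: pad spacing 90.3, row spacing 104 and 108, and the tub, lid and board dimensions. Next is a small planner that turns waypoints into tool-axis units.

```bash
cat > plan.py <<'E'
from h import *
import sys, json
# usage: plan.py x,y,z,yaw[,rows] ...   yaw = heading of the jaw (tool y) axis in degrees, nearest half turn; chained calls from the present pose
def plan(wps):
    s=monitor.state(); p=np.array(s['position']); R=np.array(s['orientation'])
    yaw=np.degrees(np.arctan2(R[1,1],R[0,1])); print('t',round(s['clock'],2),'at',p.round(1),'yaw',round(yaw,2),'q6',round(s['q'][5],2),'F',np.round(s['force'],1),'gap',round(s['finger_gap'],3))
    for w in wps:
        t=np.array(w[:3]); a=np.radians(yaw); Y=np.array([np.cos(a),np.sin(a),0]); Z=np.array([0,0,-1.]); X=np.cross(Y,Z)
        dyaw=(w[3]-yaw+90)%180-90; D=t-p; v=np.array([D@X/30,D@Y/30,D@Z/30,-dyaw/5])
        n=int(w[4]) if len(w)>4 else int(max(np.ceil(np.linalg.norm(D)/32),np.ceil(abs(dyaw)/6.5))+1)
        print(' ->',w,'full',v.round(2).tolist(),'rows',n)
        if n>1: print('   fr',[round(float(.6*f+.4*f*f*(3-2*f)),2) for f in np.arange(1,n+1)/n])
        p=t; yaw=yaw+dyaw
plan([list(map(float,a.split(','))) for a in sys.argv[1:]])
E
python3 plan.py 380,275,240,40 622,21,240,4.2 622,21,88,4.2
```

```text
t 0.1 at [128.8 534.2 230.6] yaw 76.43 q6 -0.2 F [-0.2  0.7  0.3] gap 0.998
 -> [380.0, 275.0, 240.0, 40.0] full [-10.17, -6.43, -0.31, 7.29] rows 13
   fr [0.05, 0.12, 0.19, 0.27, 0.36, 0.45, 0.55, 0.64, 0.73, 0.81, 0.88, 0.95, 1.0]
 -> [622.0, 21.0, 240.0, 4.2] full [-11.67, 0.74, 0.0, 7.16] rows 12
   fr [0.06, 0.13, 0.21, 0.3, 0.4, 0.5, 0.6, 0.7, 0.79, 0.87, 0.94, 1.0]
 -> [622.0, 21.0, 88.0, 4.2] full [0.0, 0.0, 5.07, -0.0] rows 6
   fr [0.13, 0.3, 0.5, 0.7, 0.87, 1.0]
```

>>> servo_tool(moves=[{"dx": -1, "dy": -0.64, "spin": 0.7}, {"dx": -2.1, "dy": -1.35, "spin": 1.5}, {"dx": -3.3, "dy": -2.1, "spin": 2.4}, {"dx": -4.5, "dy": -2.85, "spin": 3.2}, {"dx": -5.7, "dy": -3.6, "spin": 4.1}, {"dx": -6.9, "dy": -4.35, "spin": 5}, {"dx": -8, "dy": -5.05, "spin": 5.8}, {"dx": -9, "dy": -5.7, "spin": 6.5}, {"dx": -9.8, "dy": -6.2, "dz": -0.3, "spin": 7}, {"dx": -10.17, "dy": -6.43, "dz": -0.3, "spin": 7.3}], grip=100, force=40)

```text
validation failed for argument at $.mo...
```

>>> servo_tool(moves=[{"dx": -1.2, "dy": 0.08, "spin": 0.7}, {"dx": -2.4, "dy": 0.15, "spin": 1.5}, {"dx": -3.6, "dy": 0.23, "spin": 2.3}, {"dx": -4.8, "dy": 0.3, "spin": 3.1}, {"dx": -6, "dy": 0.38, "spin": 3.9}, {"dx": -7.2, "dy": 0.46, "spin": 4.7}, {"dx": -8.4, "dy": 0.53, "spin": 5.4}, {"dx": -9.6, "dy": 0.61, "spin": 6.1}, {"dx": -10.8, "dy": 0.69, "spin": 6.7}, {"dx": -11.67, "dy": 0.74, "spin": 7.16}])

```text
validation failed for argument at $.mo...
```

```bash
python3 - <<'E'
from h import *
d=snap('wrist','w1'); print(d['xyz'])
for p in [(622,21,140),(627,-67,140),(679,-18,57)]: print(world2pix(d,p))
E
python3 plan.py 622,21,240,4.2 622,21,88,4.2
```

```text
[ 49.92851254 552.83452734 373.60757684]
[-53.44709646 697.85760603]
[-122.53572887  714.55235208]
[ -5.38195748 624.84726889]
t 0.15 at [128.8 534.3 230.6] yaw 76.43 q6 -0.2 F [ 0.1 -0.7 -0.6] gap 1.001
 -> [622.0, 21.0, 240.0, 4.2] full [-19.99, -12.77, -0.31, 14.45] rows 24
   fr [0.03, 0.06, 0.09, 0.13, 0.17, 0.21, 0.26, 0.3, 0.35, 0.4, 0.45, 0.5, 0.55, 0.6, 0.65, 0.7, 0.74, 0.79, 0.83, 0.87, 0.91, 0.94, 0.97, 1.0]
 -> [622.0, 21.0, 88.0, 4.2] full [0.0, 0.0, 5.07, -0.0] rows 6
   fr [0.13, 0.3, 0.5, 0.7, 0.87, 1.0]
```

View pics/w1.png

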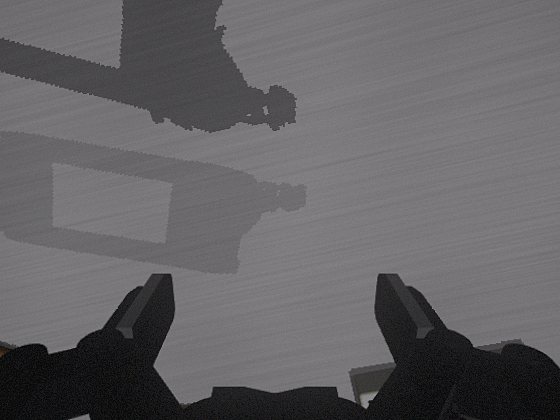

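The wrist picture only shows bare counter, because both moves were refused. I'll retry with all four keys in each row.

>>> servo_tool(moves=[{"dx": -1.0, "dy": -0.64, "dz": 0.0, "spin": 0.7}], grip=100, force=40)

```text
clock: 0.23
position: [151.0, 511.4, 230.8]
orientation: [[-0.957, 0.289, -0.002], [0.289, 0.957, 0.002], [0.003, 0.001, -1.0]]
force: [0.0, -0.1, -0.3]
finger_gap: 1.0
```

```bash
python3 plan.py 400,275,240,40 622,21,240,4.2 622,21,88,4.2
```

```text
t 0.23 at [151.  511.4 230.8] yaw 73.18 q6 -0.21 F [ 0.  -0.1 -0.3] gap 1.0
 -> [400.0, 275.0, 240.0, 40.0] full [-10.23, -5.14, -0.31, 6.64] rows 12
   fr [0.06, 0.13, 0.21, 0.3, 0.4, 0.5, 0.6, 0.7, 0.79, 0.87, 0.94, 1.0]
 -> [622.0, 21.0, 240.0, 4.2] full [-11.24, 0.23, 0.0, 7.16] rows 12
   fr [0.06, 0.13, 0.21, 0.3, 0.4, 0.5, 0.6, 0.7, 0.79, 0.87, 0.94, 1.0]
 -> [622.0, 21.0, 88.0, 4.2] full [0.0, 0.0, 5.07, -0.0] rows 6
   fr [0.13, 0.3, 0.5, 0.7, 0.87, 1.0]
```

>>> servo_tool(moves=[{"dx": -1.1, "dy": -0.55, "dz": 0.0, "spin": 0.7}, {"dx": -2.3, "dy": -1.15, "dz": 0.0, "spin": 1.5}, {"dx": -3.5, "dy": -1.75, "dz": -0.1, "spin": 2.3}, {"dx": -4.7, "dy": -2.35, "dz": -0.1, "spin": 3.0}, {"dx": -5.9, "dy": -2.95, "dz": -0.2, "spin": 3.8}, {"dx": -7.1, "dy": -3.55, "dz": -0.2, "spin": 4.6}, {"dx": -8.2, "dy": -4.1, "dz": -0.3, "spin": 5.3}, {"dx": -9.2, "dy": -4.6, "dz": -0.3, "spin": 6.0}, {"dx": -9.9, "dy": -5.0, "dz": -0.3, "spin": 6.4}, {"dx": -10.23, "dy": -5.14, "dz": -0.3, "spin": 6.64}])

```text
clock: 1.07
position: [403.8, 269.0, 240.1]
orientation: [[-0.635, 0.772, 0.0], [0.772, 0.635, -0.001], [-0.001, -0.0, -1.0]]
force: [0.5, 0.6, 0.2]
finger_gap: 1.002
```

>>> servo_tool(moves=[{"dx": -1.1, "dy": 0.04, "dz": 0.0, "spin": 0.7}, {"dx": -2.3, "dy": 0.08, "dz": 0.0, "spin": 1.5}, {"dx": -3.5, "dy": 0.12, "dz": 0.0, "spin": 2.3}, {"dx": -4.7, "dy": 0.15, "dz": 0.0, "spin": 3.1}, {"dx": -5.9, "dy": 0.2, "dz": 0.0, "spin": 3.9}, {"dx": -7.1, "dy": 0.23, "dz": 0.0, "spin": 4.7}, {"dx": -8.3, "dy": 0.27, "dz": 0.0, "spin": 5.4}, {"dx": -9.5, "dy": 0.31, "dz": 0.0, "spin": 6.1}, {"dx": -10.5, "dy": 0.34, "dz": 0.0, "spin": 6.7}, {"dx": -11.0, "dy": 0.36, "dz": 0.0, "spin": 7.04}])

```text
clock: 1.9
position: [622.9, 22.1, 239.4]
orientation: [[-0.075, 0.997, -0.0], [0.997, 0.075, -0.001], [-0.001, -0.0, -1.0]]
force: [-0.0, 0.8, 0.4]
finger_gap: 1.001
```

```bash
python3 - <<'E'
from h import *
d=snap('wrist','w2'); print(d['xyz'])
for p in [(622,21,140),(627,-67,140),(679,-18,57)]: print(world2pix(d,p))
E
python3 plan.py 622,21,240,4.2 622,21,88,4.2
```

```text
[616.33277121 102.09315437 382.39884845]
[273.88366563 208.51744102]
[271.98218661 311.91107084]
[328.25666229 223.11350128]
t 1.95 at [623.8  20.9 239.1] yaw 4.17 q6 -0.22 F [ 1.8 -1.6  0.4] gap 0.998
 -> [622.0, 21.0, 240.0, 4.2] full [0.01, -0.06, -0.03, -0.01] rows 2
   fr [0.5, 1.0]
 -> [622.0, 21.0, 88.0, 4.2] full [0.0, 0.0, 5.07, -0.0] rows 6
   fr [0.13, 0.3, 0.5, 0.7, 0.87, 1.0]
```

View pics/w2.png

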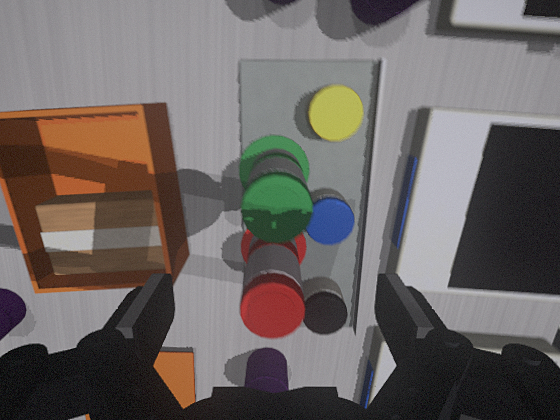

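The wrist view has the green cap at (277,207), red at (273,307) and blue at (328,220). The predictions were (274,208), (272,312) and (328,223), so the positions are good to 2–3 mm. Descending on the green tin and gripping.

>>> servo_tool(moves=[{"dx": 0.0, "dy": -0.03, "dz": 0.7, "spin": 0.0}, {"dx": 0.0, "dy": -0.03, "dz": 1.6, "spin": 0.0}, {"dx": 0.0, "dy": -0.03, "dz": 2.6, "spin": 0.0}, {"dx": 0.0, "dy": -0.03, "dz": 3.5, "spin": 0.0}, {"dx": 0.0, "dy": -0.03, "dz": 4.3, "spin": 0.0}, {"dx": 0.0, "dy": -0.03, "dz": 4.8, "spin": 0.0}, {"dx": 0.0, "dy": -0.03, "dz": 5.0, "spin": 0.0}, {"dx": 0.0, "dy": -0.03, "dz": 5.03, "spin": 0.0}, {"dx": 0.0, "dy": -0.03, "dz": 5.03, "spin": 0.0}])

```text
clock: 2.7
position: [620.2, 25.2, 89.7]
orientation: [[-0.08, 0.997, 0.0], [0.997, 0.08, 0.0], [0.0, 0.0, -1.0]]
force: [-0.5, 0.5, 0.5]
finger_gap: 0.997
```

>>> servo_tool(moves=[{"dx": 0.0, "dy": 0.0, "dz": 0.0, "spin": 0.0}, {"dx": 0.0, "dy": 0.0, "dz": 0.0, "spin": 0.0}, {"dx": 0.0, "dy": 0.0, "dz": 0.0, "spin": 0.0}, {"dx": 0.0, "dy": 0.0, "dz": 0.0, "spin": 0.0}, {"dx": 0.0, "dy": 0.0, "dz": 0.0, "spin": 0.0}, {"dx": 0.0, "dy": 0.0, "dz": 0.0, "spin": 0.0}, {"dx": 0.0, "dy": 0.0, "dz": 0.0, "spin": 0.0}, {"dx": 0.0, "dy": 0.0, "dz": 0.0, "spin": 0.0}, {"dx": 0.0, "dy": 0.0, "dz": 0.0, "spin": 0.0}, {"dx": 0.0, "dy": 0.0, "dz": 0.0, "spin": 0.0}], grip=40, force=40)

```text
clock: 3.53
position: [621.4, 24.4, 91.0]
orientation: [[-0.079, 0.997, 0.003], [0.997, 0.079, -0.0], [-0.001, 0.003, -1.0]]
force: [0.9, 0.1, 6.8]
finger_gap: 0.626
```

```bash
python3 plan.py 623,21,88,4.2 623,21,240,4.2,8 552,190,240,-5 482,362,240,-8.7 482,362,85,-8.7,10
```

```text
t 3.53 at [621.4  24.4  91. ] yaw 4.52 q6 -0.22 F [0.9 0.1 6.8] gap 0.626
 -> [623.0, 21.0, 88.0, 4.2] full [-0.12, 0.04, 0.1, 0.06] rows 2
   fr [0.5, 1.0]
 -> [623.0, 21.0, 240.0, 4.2, 8.0] full [0.0, 0.0, -5.07, -0.0] rows 8
   fr [0.09, 0.21, 0.35, 0.5, 0.65, 0.79, 0.91, 1.0]
 -> [552.0, 190.0, 240.0, -5.0] full [5.79, -1.95, 0.0, 1.84] rows 7
   fr [0.11, 0.25, 0.41, 0.59, 0.75, 0.89, 1.0]
 -> [482.0, 362.0, 240.0, -8.7] full [5.51, -2.82, 0.0, 0.74] rows 7
   fr [0.11, 0.25, 0.41, 0.59, 0.75, 0.89, 1.0]
 -> [482.0, 362.0, 85.0, -8.7, 10.0] full [0.0, 0.0, 5.17, -0.0] rows 10
   fr [0.07, 0.16, 0.27, 0.38, 0.5, 0.62, 0.73, 0.84, 0.93, 1.0]
```

Green is gripped, with a gap of 0.626 (53 mm). I'm lifting and carrying it to the board; at release the TCP is about 76 mm above the tin's foot.

>>> servo_tool(moves=[{"dx": 0.0, "dy": 0.0, "dz": -0.3, "spin": 0.0}, {"dx": 0.0, "dy": 0.0, "dz": -0.9, "spin": 0.0}, {"dx": 0.0, "dy": 0.0, "dz": -1.7, "spin": 0.0}, {"dx": 0.0, "dy": 0.0, "dz": -2.6, "spin": 0.0}, {"dx": 0.0, "dy": 0.0, "dz": -3.5, "spin": 0.0}, {"dx": 0.0, "dy": 0.0, "dz": -4.3, "spin": 0.0}, {"dx": 0.0, "dy": 0.0, "dz": -4.8, "spin": 0.0}, {"dx": 0.0, "dy": 0.0, "dz": -5.0, "spin": 0.0}])

```text
clock: 4.2
position: [620.7, 24.4, 242.4]
orientation: [[-0.079, 0.997, 0.003], [0.997, 0.079, -0.001], [-0.001, 0.003, -1.0]]
force: [1.2, -0.5, -2.3]
finger_gap: 0.624
```

>>> servo_tool(moves=[{"dx": 0.3, "dy": -0.1, "dz": 0.0, "spin": 0.1}, {"dx": 0.9, "dy": -0.3, "dz": 0.0, "spin": 0.3}, {"dx": 1.7, "dy": -0.6, "dz": 0.0, "spin": 0.5}, {"dx": 2.6, "dy": -0.9, "dz": 0.0, "spin": 0.8}, {"dx": 3.5, "dy": -1.2, "dz": 0.0, "spin": 1.1}, {"dx": 4.4, "dy": -1.5, "dz": 0.0, "spin": 1.4}, {"dx": 5.1, "dy": -1.75, "dz": 0.0, "spin": 1.6}, {"dx": 5.6, "dy": -1.9, "dz": 0.0, "spin": 1.8}, {"dx": 5.8, "dy": -1.95, "dz": 0.0, "spin": 1.84}])

```text
clock: 4.95
position: [545.2, 196.0, 237.4]
orientation: [[0.08, 0.997, -0.005], [0.997, -0.08, 0.0], [0.0, -0.005, -1.0]]
force: [0.3, -0.1, -2.3]
finger_gap: 0.618
```

```bash
python3 plan.py 482,362,240,-8.7
```

```text
t 4.95 at [545.2 196.  237.4] yaw -4.58 q6 0.23 F [ 0.3 -0.1 -2.3] gap 0.618
 -> [482.0, 362.0, 240.0, -8.7] full [5.35, -2.54, -0.09, 0.82] rows 7
   fr [0.11, 0.25, 0.41, 0.59, 0.75, 0.89, 1.0]
```

>>> servo_tool(moves=[{"dx": 0.3, "dy": -0.15, "dz": 0.0, "spin": 0.1}, {"dx": 0.9, "dy": -0.4, "dz": 0.0, "spin": 0.2}, {"dx": 1.7, "dy": -0.8, "dz": 0.0, "spin": 0.3}, {"dx": 2.5, "dy": -1.2, "dz": 0.0, "spin": 0.4}, {"dx": 3.3, "dy": -1.6, "dz": 0.0, "spin": 0.5}, {"dx": 4.1, "dy": -2.0, "dz": 0.0, "spin": 0.6}, {"dx": 4.8, "dy": -2.3, "dz": 0.0, "spin": 0.7}, {"dx": 5.2, "dy": -2.5, "dz": 0.0, "spin": 0.8}, {"dx": 5.35, "dy": -2.54, "dz": 0.0, "spin": 0.82}, {"dx": 5.35, "dy": -2.54, "dz": 0.0, "spin": 0.82}])

```text
clock: 5.78
position: [484.4, 359.9, 238.1]
orientation: [[0.151, 0.989, -0.002], [0.989, -0.151, -0.001], [-0.001, -0.002, -1.0]]
force: [-0.0, -0.3, -2.8]
finger_gap: 0.627
```

>>> servo_tool(moves=[{"dx": 0.0, "dy": 0.0, "dz": 0.3, "spin": 0.0}, {"dx": 0.0, "dy": 0.0, "dz": 0.9, "spin": 0.0}, {"dx": 0.0, "dy": 0.0, "dz": 1.6, "spin": 0.0}, {"dx": 0.0, "dy": 0.0, "dz": 2.3, "spin": 0.0}, {"dx": 0.0, "dy": 0.0, "dz": 3.0, "spin": 0.0}, {"dx": 0.0, "dy": 0.0, "dz": 3.6, "spin": 0.0}, {"dx": 0.0, "dy": 0.0, "dz": 4.1, "spin": 0.0}, {"dx": 0.0, "dy": 0.0, "dz": 4.4, "spin": 0.0}, {"dx": 0.0, "dy": 0.0, "dz": 4.5, "spin": 0.0}, {"dx": 0.0, "dy": 0.0, "dz": 4.5, "spin": 0.0}])

```text
clock: 6.62
position: [485.1, 358.5, 103.4]
orientation: [[0.153, 0.988, -0.002], [0.988, -0.153, -0.001], [-0.001, -0.001, -1.0]]
force: [0.1, -0.0, -2.3]
finger_gap: 0.628
```

```bash
python3 plan.py 482,362,88,-8.7; python3 - <<'E'
from h import *
snap('scene','s1')
s=monitor.state();print(s['position'],s['force'])
im=cv2.imread('pics/s1.png')[90:300,300:500]; cv2.imwrite('pics/s1c.png',cv2.resize(im,None,fx=2.8,fy=2.8,interpolation=cv2.INTER_CUBIC))
E
```

```text
t 6.62 at [485.1 358.5 103.4] yaw -8.82 q6 0.61 F [ 0.1 -0.  -2.3] gap 0.628
 -> [482.0, 362.0, 88.0, -8.7] full [0.1, -0.12, 0.51, -0.02] rows 2
   fr [0.5, 1.0]
[485.62606208 358.98027202 104.46758626] [ 0.47148827  0.31362919 -2.21562963]
```

View pics/s1c.png

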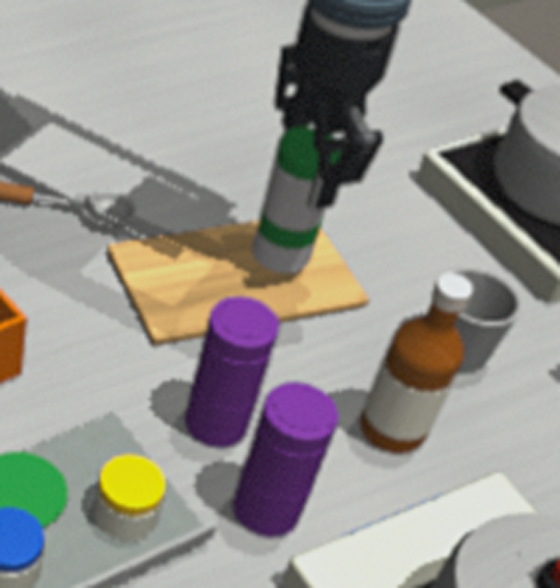

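Green hangs upright over the board (foot near (283,265) in the crop), about 15 mm up. Lowering gently until contact.

>>> servo_tool(moves=[{"dx": 0.1, "dy": -0.1, "dz": 0.1, "spin": 0.0}, {"dx": 0.1, "dy": -0.1, "dz": 0.2, "spin": 0.0}, {"dx": 0.1, "dy": -0.1, "dz": 0.28, "spin": 0.0}, {"dx": 0.1, "dy": -0.1, "dz": 0.34, "spin": 0.0}, {"dx": 0.1, "dy": -0.1, "dz": 0.38, "spin": 0.0}, {"dx": 0.1, "dy": -0.1, "dz": 0.41, "spin": 0.0}, {"dx": 0.1, "dy": -0.1, "dz": 0.44, "spin": 0.0}, {"dx": 0.1, "dy": -0.1, "dz": 0.46, "spin": 0.0}, {"dx": 0.1, "dy": -0.1, "dz": 0.46, "spin": 0.0}])

```text
clock: 7.42
position: [482.6, 362.9, 90.5]
orientation: [[0.152, 0.988, -0.0], [0.988, -0.152, -0.0], [-0.0, -0.0, -1.0]]
force: [0.9, 1.3, -3.1]
finger_gap: 0.622
```

>>> servo_tool(moves=[{"dx": 0.0, "dy": 0.0, "dz": 0.03, "spin": 0.0}, {"dx": 0.0, "dy": 0.0, "dz": 0.06, "spin": 0.0}, {"dx": 0.0, "dy": 0.0, "dz": 0.09, "spin": 0.0}, {"dx": 0.0, "dy": 0.0, "dz": 0.09, "spin": 0.0}])

```text
clock: 7.75
position: [482.8, 363.0, 88.0]
orientation: [[0.152, 0.988, 0.0], [0.988, -0.152, 0.0], [0.0, 0.0, -1.0]]
force: [-0.2, 0.2, -1.4]
finger_gap: 0.623
```

>>> servo_tool(moves=[{"dx": 0.0, "dy": 0.0, "dz": 0.03, "spin": 0.0}, {"dx": 0.0, "dy": 0.0, "dz": 0.06, "spin": 0.0}, {"dx": 0.0, "dy": 0.0, "dz": 0.06, "spin": 0.0}])

```text
clock: 8.0
position: [483.0, 363.3, 87.9]
orientation: [[0.152, 0.988, 0.001], [0.988, -0.152, 0.001], [0.001, 0.001, -1.0]]
force: [-2.3, -0.8, 8.2]
finger_gap: 0.621
```

Contact: the force went from −2.3 N to +8.2 N. Opening, then rising straight up.

>>> servo_tool(moves=[{"dx": 0.0, "dy": 0.0, "dz": 0.0, "spin": 0.0}, {"dx": 0.0, "dy": 0.0, "dz": 0.0, "spin": 0.0}, {"dx": 0.0, "dy": 0.0, "dz": 0.0, "spin": 0.0}, {"dx": 0.0, "dy": 0.0, "dz": 0.0, "spin": 0.0}, {"dx": 0.0, "dy": 0.0, "dz": 0.0, "spin": 0.0}, {"dx": 0.0, "dy": 0.0, "dz": 0.0, "spin": 0.0}], grip=100)

```text
clock: 8.5
position: [482.6, 362.9, 85.9]
orientation: [[0.152, 0.988, -0.0], [0.988, -0.152, -0.0], [-0.0, -0.0, -1.0]]
force: [-0.3, -0.5, -0.3]
finger_gap: 1.002
```

>>> servo_tool(moves=[{"dx": 0.0, "dy": 0.0, "dz": -0.5, "spin": 0.0}, {"dx": 0.0, "dy": 0.0, "dz": -1.5, "spin": 0.0}, {"dx": 0.0, "dy": 0.0, "dz": -2.6, "spin": 0.0}, {"dx": 0.0, "dy": 0.0, "dz": -3.7, "spin": 0.0}, {"dx": 0.0, "dy": 0.0, "dz": -4.6, "spin": 0.0}, {"dx": 0.0, "dy": 0.0, "dz": -5.1, "spin": 0.0}, {"dx": 0.0, "dy": 0.0, "dz": -5.2, "spin": 0.0}])

```text
clock: 9.08
position: [484.3, 363.8, 246.2]
orientation: [[0.152, 0.988, 0.006], [0.988, -0.152, 0.003], [0.004, 0.006, -1.0]]
force: [0.2, 0.6, 1.5]
finger_gap: 0.996
```

```bash
python3 plan.py 560,145,240,0,8 627,-67,240,4.2,8 627,-67,91,4.2,8
```

```text
t 9.08 at [484.3 363.8 246.2] yaw -8.76 q6 0.61 F [0.2 0.6 1.5] gap 0.996
 -> [560.0, 145.0, 240.0, 0.0, 8.0] full [-6.82, 3.61, 0.21, -1.75] rows 8
   fr [0.09, 0.21, 0.35, 0.5, 0.65, 0.79, 0.91, 1.0]
 -> [627.0, -67.0, 240.0, 4.2, 8.0] full [-7.07, 2.23, 0.0, -0.84] rows 8
   fr [0.09, 0.21, 0.35, 0.5, 0.65, 0.79, 0.91, 1.0]
 -> [627.0, -67.0, 91.0, 4.2, 8.0] full [0.0, 0.0, 4.97, -0.0] rows 8
   fr [0.09, 0.21, 0.35, 0.5, 0.65, 0.79, 0.91, 1.0]
```

>>> servo_tool(moves=[{"dx": -0.6, "dy": 0.3, "dz": 0.0, "spin": -0.2}, {"dx": -1.5, "dy": 0.8, "dz": 0.0, "spin": -0.4}, {"dx": -2.5, "dy": 1.3, "dz": 0.1, "spin": -0.6}, {"dx": -3.5, "dy": 1.85, "dz": 0.1, "spin": -0.9}, {"dx": -4.5, "dy": 2.4, "dz": 0.1, "spin": -1.2}, {"dx": -5.5, "dy": 2.9, "dz": 0.2, "spin": -1.4}, {"dx": -6.3, "dy": 3.35, "dz": 0.2, "spin": -1.6}, {"dx": -6.82, "dy": 3.61, "dz": 0.2, "spin": -1.75}])

```text
clock: 9.75
position: [558.7, 141.3, 234.2]
orientation: [[0.002, 1.0, -0.002], [1.0, -0.002, -0.001], [-0.001, -0.002, -1.0]]
force: [0.1, 0.7, 0.2]
finger_gap: 1.0
```

>>> servo_tool(moves=[{"dx": -0.6, "dy": 0.2, "dz": 0.0, "spin": -0.1}, {"dx": -1.6, "dy": 0.5, "dz": 0.0, "spin": -0.2}, {"dx": -2.6, "dy": 0.8, "dz": 0.0, "spin": -0.3}, {"dx": -3.6, "dy": 1.15, "dz": 0.0, "spin": -0.4}, {"dx": -4.6, "dy": 1.5, "dz": 0.0, "spin": -0.5}, {"dx": -5.6, "dy": 1.8, "dz": 0.0, "spin": -0.6}, {"dx": -6.5, "dy": 2.05, "dz": 0.0, "spin": -0.7}, {"dx": -7.07, "dy": 2.23, "dz": 0.0, "spin": -0.84}, {"dx": -7.07, "dy": 2.23, "dz": 0.0, "spin": -0.84}, {"dx": -7.07, "dy": 2.23, "dz": 0.0, "spin": -0.84}])

```text
clock: 10.58
position: [624.8, -68.7, 234.2]
orientation: [[-0.071, 0.998, -0.003], [0.998, 0.071, 0.001], [0.001, -0.003, -1.0]]
force: [0.3, 0.6, 0.3]
finger_gap: 1.004
```

```bash
python3 plan.py 627,-67,91,4.2,8
```

```text
t 10.58 at [624.8 -68.7 234.2] yaw 4.05 q6 -0.36 F [0.3 0.6 0.3] gap 1.004
 -> [627.0, -67.0, 91.0, 4.2, 8.0] full [0.05, 0.08, 4.77, -0.03] rows 8
   fr [0.09, 0.21, 0.35, 0.5, 0.65, 0.79, 0.91, 1.0]
```

>>> servo_tool(moves=[{"dx": 0.03, "dy": 0.05, "dz": 0.5, "spin": 0.0}, {"dx": 0.05, "dy": 0.08, "dz": 1.3, "spin": 0.0}, {"dx": 0.05, "dy": 0.08, "dz": 2.2, "spin": 0.0}, {"dx": 0.05, "dy": 0.08, "dz": 3.1, "spin": 0.0}, {"dx": 0.05, "dy": 0.08, "dz": 3.9, "spin": 0.0}, {"dx": 0.05, "dy": 0.08, "dz": 4.5, "spin": 0.0}, {"dx": 0.05, "dy": 0.08, "dz": 4.7, "spin": 0.0}, {"dx": 0.05, "dy": 0.08, "dz": 4.77, "spin": 0.0}, {"dx": 0.05, "dy": 0.08, "dz": 4.77, "spin": 0.0}])

```text
clock: 11.33
position: [627.6, -65.3, 93.0]
orientation: [[-0.074, 0.997, -0.0], [0.997, 0.074, 0.0], [0.0, -0.0, -1.0]]
force: [-0.5, -0.3, 0.3]
finger_gap: 1.005
```

>>> servo_tool(moves=[{"dx": 0.0, "dy": 0.0, "dz": 0.0, "spin": 0.0}, {"dx": 0.0, "dy": 0.0, "dz": 0.0, "spin": 0.0}, {"dx": 0.0, "dy": 0.0, "dz": 0.0, "spin": 0.0}, {"dx": 0.0, "dy": 0.0, "dz": 0.0, "spin": 0.0}, {"dx": 0.0, "dy": 0.0, "dz": 0.0, "spin": 0.0}, {"dx": 0.0, "dy": 0.0, "dz": 0.0, "spin": 0.0}, {"dx": 0.0, "dy": 0.0, "dz": 0.0, "spin": 0.0}, {"dx": 0.0, "dy": 0.0, "dz": 0.0, "spin": 0.0}, {"dx": 0.0, "dy": 0.0, "dz": 0.0, "spin": 0.0}, {"dx": 0.0, "dy": 0.0, "dz": 0.0, "spin": 0.0}], grip=40, force=40)

```text
clock: 12.17
position: [628.2, -66.4, 94.6]
orientation: [[-0.073, 0.997, 0.002], [0.997, 0.073, -0.001], [-0.001, 0.002, -1.0]]
force: [-2.0, 0.3, 6.6]
finger_gap: 0.624
```

```bash
python3 plan.py 627,-67,245,4.2,8 550,100,245,-2,8 466.7,263.3,245,-8.7,8 466.7,263.3,100,-8.7,9
```

```text
t 12.17 at [628.2 -66.4  94.6] yaw 4.17 q6 -0.35 F [-2.   0.3  6.6] gap 0.624
 -> [627.0, -67.0, 245.0, 4.2, 8.0] full [-0.02, -0.04, -5.01, -0.01] rows 8
   fr [0.09, 0.21, 0.35, 0.5, 0.65, 0.79, 0.91, 1.0]
 -> [550.0, 100.0, 245.0, -2.0, 8.0] full [5.74, -2.15, 0.0, 1.24] rows 8
   fr [0.09, 0.21, 0.35, 0.5, 0.65, 0.79, 0.91, 1.0]
 -> [466.7, 263.3, 245.0, -8.7, 8.0] full [5.34, -2.96, 0.0, 1.34] rows 8
   fr [0.09, 0.21, 0.35, 0.5, 0.65, 0.79, 0.91, 1.0]
 -> [466.7, 263.3, 100.0, -8.7, 9.0] full [0.0, 0.0, 4.83, -0.0] rows 9
   fr [0.08, 0.18, 0.3, 0.43, 0.57, 0.7, 0.82, 0.92, 1.0]
```

>>> servo_tool(moves=[{"dx": 0.0, "dy": 0.0, "dz": -0.3, "spin": 0.0}, {"dx": 0.0, "dy": 0.0, "dz": -0.9, "spin": 0.0}, {"dx": 0.0, "dy": 0.0, "dz": -1.7, "spin": 0.0}, {"dx": 0.0, "dy": 0.0, "dz": -2.6, "spin": 0.0}, {"dx": 0.0, "dy": 0.0, "dz": -3.5, "spin": 0.0}, {"dx": 0.0, "dy": 0.0, "dz": -4.3, "spin": 0.0}, {"dx": 0.0, "dy": 0.0, "dz": -4.8, "spin": 0.0}, {"dx": 0.0, "dy": 0.0, "dz": -5.0, "spin": 0.0}])

```text
clock: 12.83
position: [628.8, -66.6, 246.7]
orientation: [[-0.073, 0.997, 0.005], [0.997, 0.073, -0.001], [-0.002, 0.005, -1.0]]
force: [0.0, 0.2, -1.5]
finger_gap: 0.621
```

>>> servo_tool(moves=[{"dx": 0.3, "dy": -0.1, "dz": 0.0, "spin": 0.1}, {"dx": 0.9, "dy": -0.3, "dz": 0.0, "spin": 0.2}, {"dx": 1.7, "dy": -0.6, "dz": 0.0, "spin": 0.4}, {"dx": 2.6, "dy": -1.0, "dz": 0.0, "spin": 0.6}, {"dx": 3.5, "dy": -1.3, "dz": 0.0, "spin": 0.8}, {"dx": 4.4, "dy": -1.65, "dz": 0.0, "spin": 1.0}, {"dx": 5.1, "dy": -1.95, "dz": 0.0, "spin": 1.1}, {"dx": 5.6, "dy": -2.1, "dz": 0.0, "spin": 1.2}, {"dx": 5.74, "dy": -2.15, "dz": 0.0, "spin": 1.24}])

```text
clock: 13.58
position: [548.0, 103.9, 241.3]
orientation: [[0.033, 0.999, -0.004], [0.999, -0.033, 0.001], [0.001, -0.004, -1.0]]
force: [-0.1, 0.4, -1.7]
finger_gap: 0.619
```

```bash
python3 plan.py 466.7,263.3,245,-8.7,8 466.7,263.3,100,-8.7,9
```

```text
t 13.58 at [548.  103.9 241.3] yaw -1.91 q6 0.02 F [-0.1  0.4 -1.7] gap 0.619
 -> [466.7, 263.3, 245.0, -8.7, 8.0] full [5.22, -2.89, -0.12, 1.36] rows 8
   fr [0.09, 0.21, 0.35, 0.5, 0.65, 0.79, 0.91, 1.0]
 -> [466.7, 263.3, 100.0, -8.7, 9.0] full [0.0, 0.0, 4.83, -0.0] rows 9
   fr [0.08, 0.18, 0.3, 0.43, 0.57, 0.7, 0.82, 0.92, 1.0]
```

>>> servo_tool(moves=[{"dx": 0.3, "dy": -0.15, "dz": 0.0, "spin": 0.1}, {"dx": 0.9, "dy": -0.5, "dz": 0.0, "spin": 0.3}, {"dx": 1.7, "dy": -0.9, "dz": 0.0, "spin": 0.5}, {"dx": 2.5, "dy": -1.4, "dz": 0.0, "spin": 0.7}, {"dx": 3.3, "dy": -1.8, "dz": 0.0, "spin": 0.9}, {"dx": 4.1, "dy": -2.25, "dz": 0.0, "spin": 1.1}, {"dx": 4.7, "dy": -2.6, "dz": 0.0, "spin": 1.25}, {"dx": 5.1, "dy": -2.8, "dz": 0.0, "spin": 1.3}, {"dx": 5.22, "dy": -2.89, "dz": 0.0, "spin": 1.36}, {"dx": 5.22, "dy": -2.89, "dz": 0.0, "spin": 1.36}])

```text
clock: 14.42
position: [468.7, 260.7, 242.0]
orientation: [[0.152, 0.988, -0.002], [0.988, -0.152, -0.001], [-0.001, -0.002, -1.0]]
force: [-0.2, -0.5, -3.4]
finger_gap: 0.621
```

>>> servo_tool(moves=[{"dx": 0.0, "dy": 0.0, "dz": 0.3, "spin": 0.0}, {"dx": 0.0, "dy": 0.0, "dz": 0.9, "spin": 0.0}, {"dx": 0.0, "dy": 0.0, "dz": 1.6, "spin": 0.0}, {"dx": 0.0, "dy": 0.0, "dz": 2.3, "spin": 0.0}, {"dx": 0.0, "dy": 0.0, "dz": 3.0, "spin": 0.0}, {"dx": 0.0, "dy": 0.0, "dz": 3.6, "spin": 0.0}, {"dx": 0.0, "dy": 0.0, "dz": 4.1, "spin": 0.0}, {"dx": 0.0, "dy": 0.0, "dz": 4.35, "spin": 0.0}, {"dx": 0.0, "dy": 0.0, "dz": 4.45, "spin": 0.0}, {"dx": 0.0, "dy": 0.0, "dz": 4.45, "spin": 0.0}])

```text
clock: 15.25
position: [469.6, 259.5, 108.7]
orientation: [[0.154, 0.988, -0.001], [0.988, -0.154, -0.001], [-0.001, -0.001, -1.0]]
force: [-0.0, 0.1, -2.3]
finger_gap: 0.622
```

```bash
python3 plan.py 466.7,263.3,94,-8.7,8
```

```text
t 15.25 at [469.6 259.5 108.7] yaw -8.87 q6 0.45 F [-0.   0.1 -2.3] gap 0.622
 -> [466.7, 263.3, 94.0, -8.7, 8.0] full [0.11, -0.12, 0.49, -0.03] rows 8
   fr [0.09, 0.21, 0.35, 0.5, 0.65, 0.79, 0.91, 1.0]
```

>>> servo_tool(moves=[{"dx": 0.1, "dy": -0.1, "dz": 0.1, "spin": 0.0}, {"dx": 0.1, "dy": -0.1, "dz": 0.2, "spin": 0.0}, {"dx": 0.1, "dy": -0.1, "dz": 0.28, "spin": 0.0}, {"dx": 0.1, "dy": -0.1, "dz": 0.34, "spin": 0.0}, {"dx": 0.1, "dy": -0.1, "dz": 0.38, "spin": 0.0}, {"dx": 0.1, "dy": -0.1, "dz": 0.41, "spin": 0.0}, {"dx": 0.1, "dy": -0.1, "dz": 0.44, "spin": 0.0}, {"dx": 0.1, "dy": -0.1, "dz": 0.46, "spin": 0.0}, {"dx": 0.1, "dy": -0.1, "dz": 0.46, "spin": 0.0}])

```text
clock: 16.0
position: [467.1, 263.8, 95.6]
orientation: [[0.153, 0.988, -0.0], [0.988, -0.153, -0.0], [-0.0, -0.0, -1.0]]
force: [0.6, -0.4, -2.8]
finger_gap: 0.625
```

>>> servo_tool(moves=[{"dx": 0.0, "dy": 0.0, "dz": 0.03, "spin": 0.0}, {"dx": 0.0, "dy": 0.0, "dz": 0.05, "spin": 0.0}, {"dx": 0.0, "dy": 0.0, "dz": 0.05, "spin": 0.0}])

```text
clock: 16.25
position: [467.1, 263.8, 94.1]
orientation: [[0.153, 0.988, -0.0], [0.988, -0.153, -0.0], [-0.0, -0.0, -1.0]]
force: [0.1, -0.2, -2.3]
finger_gap: 0.626
```

>>> servo_tool(moves=[{"dx": 0.0, "dy": 0.0, "dz": 0.03, "spin": 0.0}, {"dx": 0.0, "dy": 0.0, "dz": 0.06, "spin": 0.0}, {"dx": 0.0, "dy": 0.0, "dz": 0.08, "spin": 0.0}, {"dx": 0.0, "dy": 0.0, "dz": 0.08, "spin": 0.0}])

```text
clock: 16.58
position: [467.1, 263.8, 91.8]
orientation: [[0.153, 0.988, -0.0], [0.988, -0.153, 0.0], [0.0, -0.0, -1.0]]
force: [-0.1, -0.6, -2.7]
finger_gap: 0.617
```

>>> servo_tool(moves=[{"dx": 0.0, "dy": 0.0, "dz": 0.02, "spin": 0.0}, {"dx": 0.0, "dy": 0.0, "dz": 0.03, "spin": 0.0}, {"dx": 0.0, "dy": 0.0, "dz": 0.03, "spin": 0.0}])

```text
clock: 16.83
position: [467.2, 264.0, 91.7]
orientation: [[0.153, 0.988, 0.0], [0.988, -0.153, 0.0], [0.0, 0.0, -1.0]]
force: [-2.8, -0.4, 4.4]
finger_gap: 0.621
```

Contact at +4.4 N. Releasing and rising, then checking the board from the top camera.

>>> servo_tool(moves=[{"dx": 0.0, "dy": 0.0, "dz": 0.0, "spin": 0.0}, {"dx": 0.0, "dy": 0.0, "dz": 0.0, "spin": 0.0}, {"dx": 0.0, "dy": 0.0, "dz": 0.0, "spin": 0.0}, {"dx": 0.0, "dy": 0.0, "dz": 0.0, "spin": 0.0}, {"dx": 0.0, "dy": 0.0, "dz": 0.0, "spin": 0.0}, {"dx": 0.0, "dy": 0.0, "dz": 0.0, "spin": 0.0}], grip=100)

```text
clock: 17.33
position: [467.1, 263.8, 90.8]
orientation: [[0.153, 0.988, -0.0], [0.988, -0.153, -0.0], [-0.0, -0.0, -1.0]]
force: [0.4, 0.2, 0.2]
finger_gap: 1.002
```

>>> servo_tool(moves=[{"dx": 0.0, "dy": 0.0, "dz": -0.5, "spin": 0.0}, {"dx": 0.0, "dy": 0.0, "dz": -1.5, "spin": 0.0}, {"dx": 0.0, "dy": 0.0, "dz": -2.6, "spin": 0.0}, {"dx": 0.0, "dy": 0.0, "dz": -3.7, "spin": 0.0}, {"dx": 0.0, "dy": 0.0, "dz": -4.6, "spin": 0.0}, {"dx": 0.0, "dy": 0.0, "dz": -5.1, "spin": 0.0}, {"dx": 0.0, "dy": 0.0, "dz": -5.2, "spin": 0.0}])

```text
clock: 17.92
position: [468.8, 264.4, 250.6]
orientation: [[0.153, 0.988, 0.006], [0.988, -0.153, 0.002], [0.003, 0.006, -1.0]]
force: [0.7, 0.3, 0.0]
finger_gap: 1.0
```

```bash
python3 plan.py 570,120,240,-45,9 660,-10,240,-85.8,9 ; python3 - <<'E'
from h import *
snap('scene','s2'); im=cv2.imread('pics/s2.png')
cv2.imwrite('pics/s2c.png',cv2.resize(im[120:330,200:480],None,fx=2.7,fy=2.7,interpolation=cv2.INTER_CUBIC))
E
```

```text
t 17.92 at [468.8 264.4 250.6] yaw -8.81 q6 0.46 F [0.7 0.3 0. ] gap 1.0
 -> [570.0, 120.0, 240.0, -45.0, 9.0] full [-4.24, 4.07, 0.35, 7.24] rows 9
   fr [0.08, 0.18, 0.3, 0.43, 0.57, 0.7, 0.82, 0.92, 1.0]
 -> [660.0, -10.0, 240.0, -85.8, 9.0] full [-0.94, 5.19, 0.0, 8.16] rows 9
   fr [0.08, 0.18, 0.3, 0.43, 0.57, 0.7, 0.82, 0.92, 1.0]
```

View pics/s2c.png

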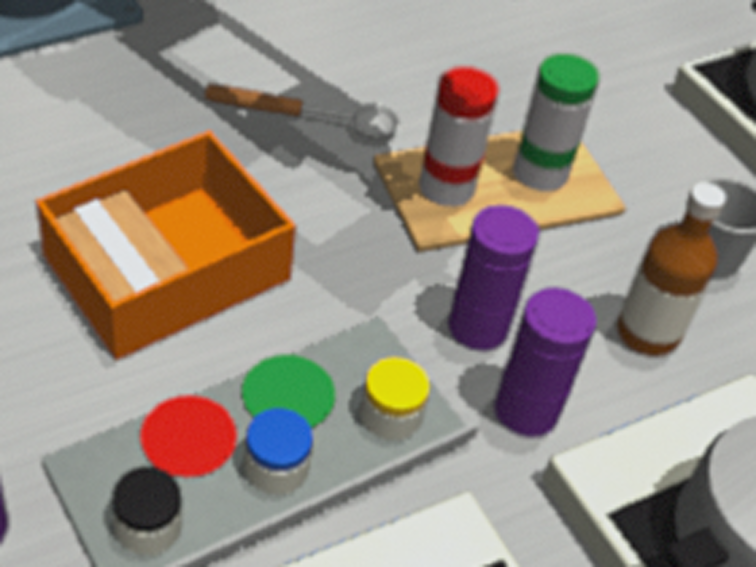

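Both tins stand upright on the board, and the blue pot and its neighbours are untouched (blue top at (280,437) in the crop, matching the prediction). Next is the blue pot, with the jaws along the row.

>>> servo_tool(moves=[{"dx": -0.4, "dy": 0.35, "dz": 0.0, "spin": 0.7}, {"dx": -0.9, "dy": 0.8, "dz": 0.1, "spin": 1.5}, {"dx": -1.4, "dy": 1.35, "dz": 0.1, "spin": 2.4}, {"dx": -1.9, "dy": 1.85, "dz": 0.2, "spin": 3.3}, {"dx": -2.5, "dy": 2.4, "dz": 0.2, "spin": 4.2}, {"dx": -3.0, "dy": 2.9, "dz": 0.3, "spin": 5.1}, {"dx": -3.5, "dy": 3.4, "dz": 0.3, "spin": 6.0}, {"dx": -4.0, "dy": 3.8, "dz": 0.35, "spin": 6.7}, {"dx": -4.24, "dy": 4.07, "dz": 0.35, "spin": 7.24}])

```text
clock: 18.72
position: [568.1, 117.3, 233.6]
orientation: [[0.711, 0.704, -0.004], [0.704, -0.711, -0.001], [-0.003, -0.002, -1.0]]
force: [-0.3, 0.3, -0.1]
finger_gap: 1.002
```

>>> servo_tool(moves=[{"dx": -0.1, "dy": 0.4, "dz": 0.0, "spin": 0.7}, {"dx": -0.2, "dy": 1.0, "dz": 0.0, "spin": 1.5}, {"dx": -0.3, "dy": 1.6, "dz": 0.0, "spin": 2.4}, {"dx": -0.4, "dy": 2.2, "dz": 0.0, "spin": 3.4}, {"dx": -0.5, "dy": 2.8, "dz": 0.0, "spin": 4.4}, {"dx": -0.6, "dy": 3.4, "dz": 0.0, "spin": 5.4}, {"dx": -0.7, "dy": 4.0, "dz": 0.0, "spin": 6.4}, {"dx": -0.8, "dy": 4.6, "dz": 0.0, "spin": 7.3}, {"dx": -0.9, "dy": 5.0, "dz": 0.0, "spin": 7.9}, {"dx": -0.94, "dy": 5.19, "dz": 0.0, "spin": 8.16}])

```text
clock: 19.55
position: [658.3, -12.3, 233.5]
orientation: [[0.998, 0.069, -0.004], [0.069, -0.998, 0.0], [-0.004, -0.0, -1.0]]
force: [0.8, 0.3, -0.6]
finger_gap: 0.996
```

```bash
python3 plan.py 679,-18,120,-85.8,6 679,-18,20,-85.8,8; python3 - <<'E'
from h import *
d=snap('wrist','w3')
for p in [(679,-18,57),(627.9,-68,15),(621.1,22,15),(671.7,87.5,57)]: print(world2pix(d,p).round(0))
E
```

```text
t 19.55 at [658.3 -12.3 233.5] yaw -86.04 q6 1.31 F [ 0.8  0.3 -0.6] gap 0.996
 -> [679.0, -18.0, 120.0, -85.8, 6.0] full [0.68, 0.24, 3.78, -0.05] rows 6
   fr [0.13, 0.3, 0.5, 0.7, 0.87, 1.0]
 -> [679.0, -18.0, 20.0, -85.8, 8.0] full [0.0, 0.0, 3.33, -0.0] rows 8
   fr [0.09, 0.21, 0.35, 0.5, 0.65, 0.79, 0.91, 1.0]
[282. 159.]
[324. 201.]
[241. 202.]
[167. 158.]
```

View pics/w3.png

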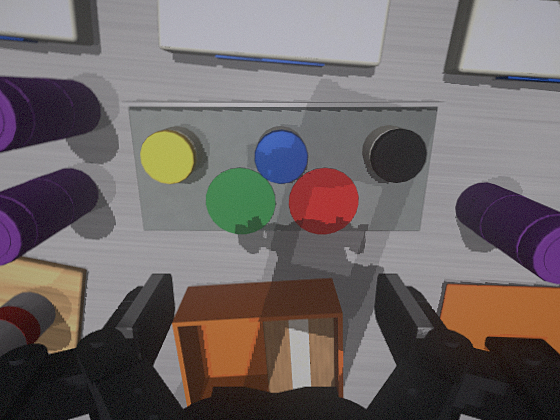

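The wrist view puts blue at (281,157), the red pad at (324,201), green at (241,201) and yellow at (167,157). All are within about 2 px of the predictions, so I'm going down on the blue pot.

>>> servo_tool(moves=[{"dx": 0.1, "dy": 0.05, "dz": 0.5, "spin": 0.0}, {"dx": 0.3, "dy": 0.1, "dz": 1.3, "spin": 0.0}, {"dx": 0.5, "dy": 0.2, "dz": 2.2, "spin": 0.0}, {"dx": 0.65, "dy": 0.24, "dz": 3.0, "spin": 0.0}, {"dx": 0.68, "dy": 0.24, "dz": 3.5, "spin": 0.0}, {"dx": 0.68, "dy": 0.24, "dz": 3.78, "spin": 0.0}, {"dx": 0.68, "dy": 0.24, "dz": 3.78, "spin": 0.0}, {"dx": 0.68, "dy": 0.24, "dz": 3.78, "spin": 0.0}])

```text
clock: 20.27
position: [678.8, -15.8, 122.8]
orientation: [[0.997, 0.074, -0.001], [0.074, -0.997, 0.0], [-0.001, -0.0, -1.0]]
force: [0.2, 0.5, 0.1]
finger_gap: 0.999
```

```bash
python3 plan.py 679,-18,20,-85.8,8
```

```text
t 20.27 at [678.8 -15.8 122.8] yaw -85.76 q6 1.31 F [0.2 0.5 0.1] gap 0.999
 -> [679.0, -18.0, 20.0, -85.8, 8.0] full [0.0, 0.07, 3.43, 0.01] rows 8
   fr [0.09, 0.21, 0.35, 0.5, 0.65, 0.79, 0.91, 1.0]
```

>>> servo_tool(moves=[{"dx": 0.0, "dy": 0.07, "dz": 0.4, "spin": 0.0}, {"dx": 0.0, "dy": 0.07, "dz": 1.0, "spin": 0.0}, {"dx": 0.0, "dy": 0.07, "dz": 1.6, "spin": 0.0}, {"dx": 0.0, "dy": 0.07, "dz": 2.2, "spin": 0.0}, {"dx": 0.0, "dy": 0.07, "dz": 2.7, "spin": 0.0}, {"dx": 0.0, "dy": 0.07, "dz": 3.1, "spin": 0.0}, {"dx": 0.0, "dy": 0.07, "dz": 3.3, "spin": 0.0}, {"dx": 0.0, "dy": 0.07, "dz": 3.35, "spin": 0.0}, {"dx": 0.0, "dy": 0.07, "dz": 3.35, "spin": 0.0}])

```text
clock: 21.02
position: [679.7, -18.5, 22.7]
orientation: [[0.997, 0.073, 0.0], [0.073, -0.997, -0.0], [0.0, 0.0, -1.0]]
force: [0.4, -0.2, 0.1]
finger_gap: 1.002
```

>>> servo_tool(moves=[{"dx": 0.0, "dy": 0.0, "dz": 0.0, "spin": 0.0}, {"dx": 0.0, "dy": 0.0, "dz": 0.0, "spin": 0.0}, {"dx": 0.0, "dy": 0.0, "dz": 0.0, "spin": 0.0}, {"dx": 0.0, "dy": 0.0, "dz": 0.0, "spin": 0.0}, {"dx": 0.0, "dy": 0.0, "dz": 0.0, "spin": 0.0}, {"dx": 0.0, "dy": 0.0, "dz": 0.0, "spin": 0.0}, {"dx": 0.0, "dy": 0.0, "dz": 0.0, "spin": 0.0}, {"dx": 0.0, "dy": 0.0, "dz": 0.0, "spin": 0.0}, {"dx": 0.0, "dy": 0.0, "dz": 0.0, "spin": 0.0}, {"dx": 0.0, "dy": 0.0, "dz": 0.0, "spin": 0.0}], grip=35, force=40)

```text
clock: 21.85
position: [680.2, -18.5, 23.8]
orientation: [[0.997, 0.073, 0.002], [0.073, -0.997, -0.0], [0.002, 0.0, -1.0]]
force: [-0.2, 0.8, 5.7]
finger_gap: 0.574
```

```bash
python3 plan.py 679,-18,180,-85.8,8 560,5,180,-125,9 438.4,24,180,-172.2,9 438.4,24,30,-172.2,9
```

```text
t 21.85 at [680.2 -18.5  23.8] yaw -85.81 q6 1.31 F [-0.2  0.8  5.7] gap 0.574
 -> [679.0, -18.0, 180.0, -85.8, 8.0] full [-0.04, -0.02, -5.21, -0.0] rows 8
   fr [0.09, 0.21, 0.35, 0.5, 0.65, 0.79, 0.91, 1.0]
 -> [560.0, 5.0, 180.0, -125.0, 9.0] full [-3.9, -1.06, 0.0, 7.84] rows 9
   fr [0.08, 0.18, 0.3, 0.43, 0.57, 0.7, 0.82, 0.92, 1.0]
 -> [438.4, 24.0, 180.0, -172.2, 9.0] full [-3.68, 1.81, 0.0, 9.44] rows 9
   fr [0.08, 0.18, 0.3, 0.43, 0.57, 0.7, 0.82, 0.92, 1.0]
 -> [438.4, 24.0, 30.0, -172.2, 9.0] full [0.0, 0.0, 5.0, -0.0] rows 9
   fr [0.08, 0.18, 0.3, 0.43, 0.57, 0.7, 0.82, 0.92, 1.0]
```

Blue is gripped (gap 0.574, 49 mm). Joint 6 is limited, so I'm turning the other way, to yaw +7.8°.

>>> servo_tool(moves=[{"dx": 0.0, "dy": 0.0, "dz": -0.3, "spin": 0.0}, {"dx": 0.0, "dy": 0.0, "dz": -0.9, "spin": 0.0}, {"dx": 0.0, "dy": 0.0, "dz": -1.7, "spin": 0.0}, {"dx": 0.0, "dy": 0.0, "dz": -2.6, "spin": 0.0}, {"dx": 0.0, "dy": 0.0, "dz": -3.5, "spin": 0.0}, {"dx": 0.0, "dy": 0.0, "dz": -4.3, "spin": 0.0}, {"dx": 0.0, "dy": 0.0, "dz": -4.8, "spin": 0.0}, {"dx": 0.0, "dy": 0.0, "dz": -5.0, "spin": 0.0}])

```text
clock: 22.52
position: [680.5, -18.7, 176.0]
orientation: [[0.997, 0.073, 0.004], [0.073, -0.997, -0.001], [0.004, 0.001, -1.0]]
force: [0.1, 0.4, -1.6]
finger_gap: 0.574
```

```bash
python3 plan.py 560,5,175,-40,9 438.4,24,175,7.8,9
```

```text
t 22.52 at [680.5 -18.7 176. ] yaw -85.81 q6 1.31 F [ 0.1  0.4 -1.6] gap 0.574
 -> [560.0, 5.0, 175.0, -40.0, 9.0] full [-3.95, -1.08, 0.03, -9.16] rows 9
   fr [0.08, 0.18, 0.3, 0.43, 0.57, 0.7, 0.82, 0.92, 1.0]
 -> [438.4, 24.0, 175.0, 7.8, 9.0] full [-2.12, -3.51, 0.0, -9.56] rows 9
   fr [0.08, 0.18, 0.3, 0.43, 0.57, 0.7, 0.82, 0.92, 1.0]
```

>>> servo_tool(moves=[{"dx": -0.2, "dy": -0.05, "dz": 0.0, "spin": -0.5}, {"dx": -0.6, "dy": -0.15, "dz": 0.0, "spin": -1.4}, {"dx": -1.05, "dy": -0.3, "dz": 0.0, "spin": -2.5}, {"dx": -1.55, "dy": -0.4, "dz": 0.0, "spin": -3.6}, {"dx": -2.05, "dy": -0.55, "dz": 0.0, "spin": -4.8}, {"dx": -2.55, "dy": -0.7, "dz": 0.0, "spin": -6.0}, {"dx": -3.05, "dy": -0.85, "dz": 0.0, "spin": -7.1}, {"dx": -3.5, "dy": -0.95, "dz": 0.0, "spin": -8.1}, {"dx": -3.8, "dy": -1.05, "dz": 0.0, "spin": -8.8}, {"dx": -3.95, "dy": -1.08, "dz": 0.0, "spin": -9.16}])

```text
clock: 23.35
position: [556.5, 5.8, 171.5]
orientation: [[0.64, 0.768, -0.003], [0.768, -0.64, 0.001], [-0.002, -0.003, -1.0]]
force: [0.1, -0.4, -1.3]
finger_gap: 0.575
```

>>> servo_tool(moves=[{"dx": -0.1, "dy": -0.2, "dz": 0.0, "spin": -0.5}, {"dx": -0.3, "dy": -0.55, "dz": 0.0, "spin": -1.5}, {"dx": -0.6, "dy": -0.95, "dz": 0.0, "spin": -2.6}, {"dx": -0.85, "dy": -1.4, "dz": 0.0, "spin": -3.8}, {"dx": -1.1, "dy": -1.85, "dz": 0.0, "spin": -5.0}, {"dx": -1.4, "dy": -2.3, "dz": 0.0, "spin": -6.2}, {"dx": -1.65, "dy": -2.7, "dz": 0.0, "spin": -7.4}, {"dx": -1.9, "dy": -3.1, "dz": 0.0, "spin": -8.5}, {"dx": -2.05, "dy": -3.4, "dz": 0.0, "spin": -9.2}, {"dx": -2.12, "dy": -3.51, "dz": 0.0, "spin": -9.56}])

```text
clock: 24.18
position: [434.7, 24.8, 171.6]
orientation: [[-0.139, 0.99, -0.003], [0.99, 0.139, 0.001], [0.001, -0.003, -1.0]]
force: [-0.5, 0.9, -1.3]
finger_gap: 0.571
```

```bash
python3 plan.py 438.4,24,100,7.8,6; python3 - <<'E'
from h import *
d=snap('top','t3'); im=cv2.imread('pics/t3.png'); c=cv2.resize(im[150:300,60:360],None,fx=2.6,fy=2.6,interpolation=cv2.INTER_CUBIC)
cv2.imwrite('pics/t3c.png',np.clip(c*1.5,0,255).astype(np.uint8))
E
```

```text
t 24.18 at [434.7  24.8 171.6] yaw 7.98 q6 -0.34 F [-0.5  0.9 -1.3] gap 0.571
 -> [438.4, 24.0, 100.0, 7.8, 6.0] full [-0.04, 0.12, 2.39, 0.04] rows 6
   fr [0.13, 0.3, 0.5, 0.7, 0.87, 1.0]
```

View pics/t3c.png

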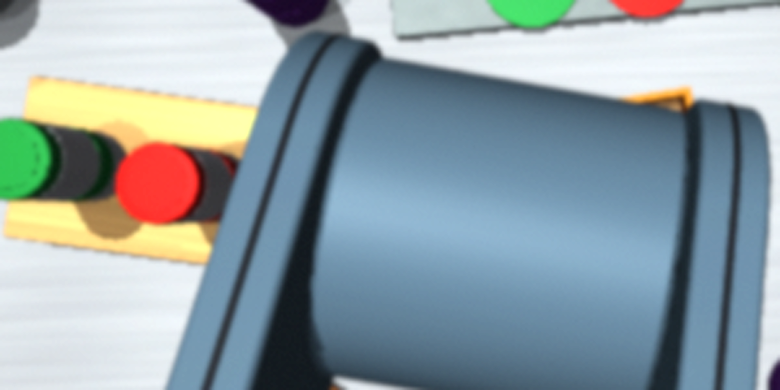

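The arm hides the tub in this view. I'll check the tub pose against its rim corners in the earlier scene crop instead (left (38,207), top (210,135), right (293,230)) and meanwhile lower to just above the rim.

>>> servo_tool(moves=[{"dx": 0.0, "dy": 0.05, "dz": 0.3, "spin": 0.0}, {"dx": -0.04, "dy": 0.1, "dz": 0.8, "spin": 0.0}, {"dx": -0.04, "dy": 0.12, "dz": 1.4, "spin": 0.0}, {"dx": -0.04, "dy": 0.12, "dz": 1.9, "spin": 0.0}, {"dx": -0.04, "dy": 0.12, "dz": 2.2, "spin": 0.0}, {"dx": -0.04, "dy": 0.12, "dz": 2.3, "spin": 0.0}, {"dx": -0.04, "dy": 0.12, "dz": 2.3, "spin": 0.0}])

```text
clock: 24.82
position: [440.6, 23.5, 102.5]
orientation: [[-0.135, 0.991, -0.002], [0.991, 0.135, 0.0], [0.001, -0.002, -1.0]]
force: [-0.7, -0.1, -1.3]
finger_gap: 0.577
```

```bash
python3 plan.py 438.4,24,27,7.8,8; python3 - <<'E'
from h import *
d=load('scene0'); a=np.radians(7.8); R=np.array([[np.cos(a),-np.sin(a)],[np.sin(a),np.cos(a)]])
for x,y in [(70,88),(70,-88),(-70,-88),(-70,88)]:
    p=R@[x,y]+[443.8,-15.5]; u=world2pix(d,(*p,70)); print((x,y),((u-[200,120])*2.7).round(0))
E
```

```text
t 24.82 at [440.6  23.5 102.5] yaw 7.75 q6 -0.34 F [-0.7 -0.1 -1.3] gap 0.577
 -> [438.4, 24.0, 27.0, 7.8, 8.0] full [0.03, -0.07, 2.52, -0.01] rows 8
   fr [0.09, 0.21, 0.35, 0.5, 0.65, 0.79, 0.91, 1.0]
(70, 88) [291. 222.]
(70, -88) [106. 304.]
(-70, -88) [ 30. 196.]
(-70, 88) [205. 127.]
```

The corners agree to about 2–3 px, which is within the calibration offset seen elsewhere. Lowering the pot into the pocket.

>>> servo_tool(moves=[{"dx": 0.0, "dy": -0.03, "dz": 0.2, "spin": 0.0}, {"dx": 0.0, "dy": -0.05, "dz": 0.6, "spin": 0.0}, {"dx": 0.0, "dy": -0.05, "dz": 1.1, "spin": 0.0}, {"dx": 0.0, "dy": -0.05, "dz": 1.6, "spin": 0.0}, {"dx": 0.0, "dy": -0.05, "dz": 2.0, "spin": 0.0}, {"dx": 0.0, "dy": -0.05, "dz": 2.3, "spin": 0.0}, {"dx": 0.0, "dy": -0.05, "dz": 2.45, "spin": 0.0}, {"dx": 0.0, "dy": -0.05, "dz": 2.52, "spin": 0.0}, {"dx": 0.0, "dy": -0.05, "dz": 2.52, "spin": 0.0}])

```text
clock: 25.57
position: [439.8, 23.2, 27.9]
orientation: [[-0.135, 0.991, 0.0], [0.991, 0.135, -0.0], [-0.0, 0.0, -1.0]]
force: [0.5, 0.0, -1.7]
finger_gap: 0.575
```

>>> servo_tool(moves=[{"dx": 0.0, "dy": 0.0, "dz": 0.06, "spin": 0.0}, {"dx": 0.0, "dy": 0.0, "dz": 0.12, "spin": 0.0}, {"dx": 0.0, "dy": 0.0, "dz": 0.17, "spin": 0.0}, {"dx": 0.0, "dy": 0.0, "dz": 0.2, "spin": 0.0}, {"dx": 0.0, "dy": 0.0, "dz": 0.2, "spin": 0.0}])

```text
clock: 25.98
position: [439.5, 23.3, 21.9]
orientation: [[-0.135, 0.991, -0.0], [0.991, 0.135, 0.0], [0.0, -0.0, -1.0]]
force: [0.5, 0.2, -1.7]
finger_gap: 0.578
```

>>> servo_tool(moves=[{"dx": 0.0, "dy": 0.0, "dz": 0.04, "spin": 0.0}, {"dx": 0.0, "dy": 0.0, "dz": 0.08, "spin": 0.0}, {"dx": 0.0, "dy": 0.0, "dz": 0.11, "spin": 0.0}, {"dx": 0.0, "dy": 0.0, "dz": 0.14, "spin": 0.0}, {"dx": 0.0, "dy": 0.0, "dz": 0.14, "spin": 0.0}])

```text
clock: 26.4
position: [439.4, 23.3, 17.5]
orientation: [[-0.135, 0.991, -0.0], [0.991, 0.135, 0.0], [0.0, -0.0, -1.0]]
force: [-0.3, -0.2, -1.3]
finger_gap: 0.574
```

>>> servo_tool(moves=[{"dx": 0.0, "dy": 0.0, "dz": 0.02, "spin": 0.0}, {"dx": 0.0, "dy": 0.0, "dz": 0.04, "spin": 0.0}, {"dx": 0.0, "dy": 0.0, "dz": 0.04, "spin": 0.0}])

```text
clock: 26.65
position: [439.6, 23.3, 16.7]
orientation: [[-0.136, 0.991, 0.0], [0.991, 0.136, -0.0], [-0.0, 0.0, -1.0]]
force: [-1.3, -0.2, 2.8]
finger_gap: 0.571
```

Contact at the expected height. Opening partly, then rising.

>>> servo_tool(moves=[{"dx": 0.0, "dy": 0.0, "dz": 0.0, "spin": 0.0}, {"dx": 0.0, "dy": 0.0, "dz": 0.0, "spin": 0.0}, {"dx": 0.0, "dy": 0.0, "dz": 0.0, "spin": 0.0}, {"dx": 0.0, "dy": 0.0, "dz": 0.0, "spin": 0.0}, {"dx": 0.0, "dy": 0.0, "dz": 0.0, "spin": 0.0}, {"dx": 0.0, "dy": 0.0, "dz": 0.0, "spin": 0.0}], grip=80)

```text
clock: 27.15
position: [439.8, 23.3, 16.6]
orientation: [[-0.135, 0.991, 0.0], [0.991, 0.135, -0.0], [-0.0, 0.0, -1.0]]
force: [1.0, 0.4, 1.0]
finger_gap: 0.8
```

>>> servo_tool(moves=[{"dx": 0.0, "dy": 0.0, "dz": -0.4, "spin": 0.0}, {"dx": 0.0, "dy": 0.0, "dz": -1.2, "spin": 0.0}, {"dx": 0.0, "dy": 0.0, "dz": -2.2, "spin": 0.0}, {"dx": 0.0, "dy": 0.0, "dz": -3.2, "spin": 0.0}, {"dx": 0.0, "dy": 0.0, "dz": -4.2, "spin": 0.0}, {"dx": 0.0, "dy": 0.0, "dz": -5.2, "spin": 0.0}, {"dx": 0.0, "dy": 0.0, "dz": -6.0, "spin": 0.0}, {"dx": 0.0, "dy": 0.0, "dz": -6.3, "spin": 0.0}])

```text
clock: 27.82
position: [441.2, 23.0, 209.1]
orientation: [[-0.136, 0.991, 0.006], [0.991, 0.136, -0.001], [-0.002, 0.006, -1.0]]
force: [-0.2, 0.2, 0.4]
finger_gap: 0.802
```

```bash
python3 plan.py 462,-150,200,4,8 462.3,-319,200,2,8 462.3,-319,20,2,9
```

```text
t 27.82 at [441.2  23.  209.1] yaw 7.79 q6 -0.34 F [-0.2  0.2  0.4] gap 0.802
 -> [462.0, -150.0, 200.0, 4.0, 8.0] full [-5.81, -0.1, 0.3, 0.76] rows 8
   fr [0.09, 0.21, 0.35, 0.5, 0.65, 0.79, 0.91, 1.0]
 -> [462.3, -319.0, 200.0, 2.0, 8.0] full [-5.62, -0.38, 0.0, 0.4] rows 8
   fr [0.09, 0.21, 0.35, 0.5, 0.65, 0.79, 0.91, 1.0]
 -> [462.3, -319.0, 20.0, 2.0, 9.0] full [0.0, 0.0, 6.0, -0.0] rows 9
   fr [0.08, 0.18, 0.3, 0.43, 0.57, 0.7, 0.82, 0.92, 1.0]
```

>>> servo_tool(moves=[{"dx": -0.5, "dy": 0.0, "dz": 0.0, "spin": 0.1}, {"dx": -1.3, "dy": 0.0, "dz": 0.1, "spin": 0.2}, {"dx": -2.1, "dy": 0.0, "dz": 0.1, "spin": 0.3}, {"dx": -3.0, "dy": -0.1, "dz": 0.2, "spin": 0.4}, {"dx": -3.9, "dy": -0.1, "dz": 0.2, "spin": 0.5}, {"dx": -4.7, "dy": -0.1, "dz": 0.3, "spin": 0.6}, {"dx": -5.4, "dy": -0.1, "dz": 0.3, "spin": 0.7}, {"dx": -5.8, "dy": -0.1, "dz": 0.3, "spin": 0.76}])

```text
clock: 28.48
position: [459.8, -151.4, 195.3]
orientation: [[-0.067, 0.998, -0.002], [0.998, 0.067, 0.0], [0.001, -0.002, -1.0]]
force: [0.0, -0.1, -0.2]
finger_gap: 0.802
```

>>> servo_tool(moves=[{"dx": -0.5, "dy": 0.0, "dz": 0.0, "spin": 0.0}, {"dx": -1.3, "dy": -0.1, "dz": 0.0, "spin": 0.1}, {"dx": -2.1, "dy": -0.15, "dz": 0.0, "spin": 0.15}, {"dx": -3.0, "dy": -0.2, "dz": 0.0, "spin": 0.2}, {"dx": -3.9, "dy": -0.25, "dz": 0.0, "spin": 0.3}, {"dx": -4.7, "dy": -0.3, "dz": 0.0, "spin": 0.3}, {"dx": -5.3, "dy": -0.35, "dz": 0.0, "spin": 0.4}, {"dx": -5.62, "dy": -0.38, "dz": 0.0, "spin": 0.4}, {"dx": -5.62, "dy": -0.38, "dz": 0.0, "spin": 0.4}, {"dx": -5.62, "dy": -0.38, "dz": 0.0, "spin": 0.4}])

```text
clock: 29.32
position: [460.3, -317.7, 196.0]
orientation: [[-0.034, 0.999, -0.001], [0.999, 0.034, 0.002], [0.002, -0.001, -1.0]]
force: [0.4, 0.5, -0.5]
finger_gap: 0.801
```

```bash
python3 plan.py 462.3,-319,20,2,9; python3 - <<'E'
from h import *
d=snap('wrist','w4'); a=np.radians(2); R=np.array([[np.cos(a),-np.sin(a)],[np.sin(a),np.cos(a)]])
for x,y,z in [(0,35,53),(0,-35,53),(75,93,13),(-75,93,13),(75,-93,13),(-75,-93,13)]: print((x,y),world2pix(d,(*(R@[x,y]+[462.3,-319]),z)).round(0))
d=snap('top','t4'); im=cv2.imread('pics/t4.png'); cv2.imwrite('pics/both4.png',cv2.resize(np.vstack([cv2.imread('pics/w4.png')[:,:],np.clip(im[150:300]*1.5,0,255).astype(np.uint8)]),(588,598)))
E
```

```text
t 29.32 at [ 460.3 -317.7  196. ] yaw 1.96 q6 -0.84 F [ 0.4  0.5 -0.5] gap 0.801
 -> [462.3, -319.0, 20.0, 2.0, 9.0] full [-0.05, 0.07, 5.87, -0.01] rows 9
   fr [0.08, 0.18, 0.3, 0.43, 0.57, 0.7, 0.82, 0.92, 1.0]
(0, 35) [278. 152.]
(0, -35) [277. 231.]
(75, 93) [363.  77.]
(-75, 93) [191.  78.]
(75, -93) [349. 268.]
(-75, -93) [205. 268.]
```

View pics/both4.png

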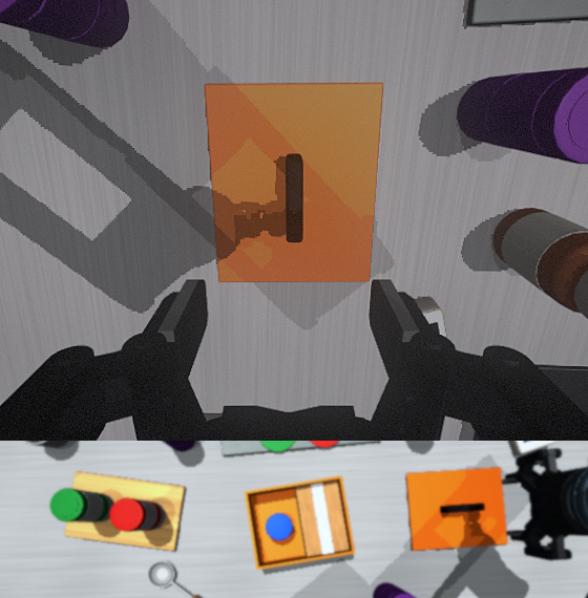

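The lid and handle match the prediction to 3–4 px (lid about 2 mm further in +x). The lower strip shows the blue pot standing in the pocket and both tins on the board. Going down on the handle.

>>> servo_tool(moves=[{"dx": -0.02, "dy": 0.1, "dz": 0.5, "spin": 0.0}, {"dx": -0.02, "dy": 0.12, "dz": 1.3, "spin": 0.0}, {"dx": -0.02, "dy": 0.12, "dz": 2.2, "spin": 0.0}, {"dx": -0.02, "dy": 0.12, "dz": 3.2, "spin": 0.0}, {"dx": -0.02, "dy": 0.12, "dz": 4.1, "spin": 0.0}, {"dx": -0.02, "dy": 0.12, "dz": 4.8, "spin": 0.0}, {"dx": -0.02, "dy": 0.12, "dz": 5.2, "spin": 0.0}, {"dx": -0.02, "dy": 0.12, "dz": 5.4, "spin": 0.0}, {"dx": -0.02, "dy": 0.12, "dz": 5.4, "spin": 0.0}, {"dx": -0.02, "dy": 0.12, "dz": 5.4, "spin": 0.0}], grip=70)

```text
clock: 30.25
position: [464.6, -318.5, 35.1]
orientation: [[-0.035, 0.999, 0.0], [0.999, 0.035, -0.0], [-0.0, 0.0, -1.0]]
force: [-0.4, -0.8, 0.2]
finger_gap: 0.704
```

```bash
python3 plan.py 464,-318,21,2,5
```

```text
t 30.25 at [ 464.6 -318.5   35.1] yaw 2.03 q6 -0.83 F [-0.4 -0.8  0.2] gap 0.704
 -> [464.0, -318.0, 21.0, 2.0, 5.0] full [0.02, -0.02, 0.47, 0.01] rows 5
   fr [0.16, 0.38, 0.62, 0.84, 1.0]
```

>>> servo_tool(moves=[{"dx": 0.0, "dy": -0.02, "dz": 0.15, "spin": 0.0}, {"dx": 0.0, "dy": -0.02, "dz": 0.3, "spin": 0.0}, {"dx": 0.0, "dy": -0.02, "dz": 0.42, "spin": 0.0}, {"dx": 0.0, "dy": -0.02, "dz": 0.47, "spin": 0.0}, {"dx": 0.0, "dy": -0.02, "dz": 0.47, "spin": 0.0}])

```text
clock: 30.67
position: [463.3, -318.8, 20.1]
orientation: [[-0.034, 0.999, -0.0], [0.999, 0.034, 0.0], [0.0, -0.0, -1.0]]
force: [0.1, -0.3, -0.3]
finger_gap: 0.7
```

>>> servo_tool(moves=[{"dx": 0.0, "dy": 0.0, "dz": 0.0, "spin": 0.0}, {"dx": 0.0, "dy": 0.0, "dz": 0.0, "spin": 0.0}, {"dx": 0.0, "dy": 0.0, "dz": 0.0, "spin": 0.0}, {"dx": 0.0, "dy": 0.0, "dz": 0.0, "spin": 0.0}, {"dx": 0.0, "dy": 0.0, "dz": 0.0, "spin": 0.0}, {"dx": 0.0, "dy": 0.0, "dz": 0.0, "spin": 0.0}, {"dx": 0.0, "dy": 0.0, "dz": 0.0, "spin": 0.0}, {"dx": 0.0, "dy": 0.0, "dz": 0.0, "spin": 0.0}, {"dx": 0.0, "dy": 0.0, "dz": 0.0, "spin": 0.0}, {"dx": 0.0, "dy": 0.0, "dz": 0.0, "spin": 0.0}], grip=0, force=60)

```text
clock: 31.5
position: [463.8, -319.2, 20.7]
orientation: [[-0.035, 0.999, 0.001], [0.999, 0.035, -0.001], [-0.001, 0.001, -1.0]]
force: [0.9, 0.0, 5.0]
finger_gap: 0.154
```

```bash
python3 plan.py 464,-318,171,2,8 455,-165,171,5,8 444.5,-15.5,171,7.8,8 444.5,-15.5,100,7.8
```

```text
t 31.5 at [ 463.8 -319.2   20.7] yaw 1.98 q6 -0.84 F [0.9 0.  5. ] gap 0.154
 -> [464.0, -318.0, 171.0, 2.0, 8.0] full [0.04, 0.01, -5.01, -0.0] rows 8
   fr [0.09, 0.21, 0.35, 0.5, 0.65, 0.79, 0.91, 1.0]
 -> [455.0, -165.0, 171.0, 5.0, 8.0] full [5.11, -0.12, 0.0, -0.6] rows 8
   fr [0.09, 0.21, 0.35, 0.5, 0.65, 0.79, 0.91, 1.0]
 -> [444.5, -15.5, 171.0, 7.8, 8.0] full [4.99, 0.09, 0.0, -0.56] rows 8
   fr [0.09, 0.21, 0.35, 0.5, 0.65, 0.79, 0.91, 1.0]
 -> [444.5, -15.5, 100.0, 7.8] full [0.0, 0.0, 2.37, -0.0] rows 4
   fr [0.21, 0.5, 0.79, 1.0]
```

The lid handle is gripped (13 mm). Seating should come at TCP z ≈ 82.7. Lifting and carrying it to the tub.

>>> servo_tool(moves=[{"dx": 0.0, "dy": 0.0, "dz": -0.2, "spin": 0.0}, {"dx": 0.0, "dy": 0.0, "dz": -0.7, "spin": 0.0}, {"dx": 0.0, "dy": 0.0, "dz": -1.4, "spin": 0.0}, {"dx": 0.0, "dy": 0.0, "dz": -2.2, "spin": 0.0}, {"dx": 0.0, "dy": 0.0, "dz": -3.0, "spin": 0.0}, {"dx": 0.0, "dy": 0.0, "dz": -3.8, "spin": 0.0}, {"dx": 0.0, "dy": 0.0, "dz": -4.4, "spin": 0.0}, {"dx": 0.0, "dy": 0.0, "dz": -4.8, "spin": 0.0}, {"dx": 0.0, "dy": 0.0, "dz": -5.0, "spin": 0.0}])

```text
clock: 32.25
position: [463.6, -319.0, 171.9]
orientation: [[-0.035, 0.999, 0.001], [0.999, 0.035, -0.001], [-0.001, 0.001, -1.0]]
force: [1.4, -0.6, -2.8]
finger_gap: 0.153
```

>>> servo_tool(moves=[{"dx": 0.2, "dy": 0.0, "dz": 0.0, "spin": 0.0}, {"dx": 0.6, "dy": 0.0, "dz": 0.0, "spin": -0.1}, {"dx": 1.2, "dy": 0.0, "dz": 0.0, "spin": -0.2}, {"dx": 1.9, "dy": 0.0, "dz": 0.0, "spin": -0.3}, {"dx": 2.6, "dy": -0.1, "dz": 0.0, "spin": -0.3}, {"dx": 3.3, "dy": -0.1, "dz": 0.0, "spin": -0.4}, {"dx": 4.0, "dy": -0.1, "dz": 0.0, "spin": -0.5}, {"dx": 4.6, "dy": -0.1, "dz": 0.0, "spin": -0.6}, {"dx": 5.0, "dy": -0.1, "dz": 0.0, "spin": -0.6}, {"dx": 5.1, "dy": -0.1, "dz": 0.0, "spin": -0.6}])

```text
clock: 33.08
position: [454.0, -162.6, 169.5]
orientation: [[-0.089, 0.996, -0.002], [0.996, 0.089, 0.002], [0.003, -0.002, -1.0]]
force: [0.2, 0.2, -2.8]
finger_gap: 0.156
```

```bash
python3 plan.py 444.5,-16.5,171,7.8,8
```

```text
t 33.08 at [ 454.  -162.6  169.5] yaw 5.13 q6 -0.67 F [ 0.2  0.2 -2.8] gap 0.156
 -> [444.5, -16.5, 171.0, 7.8, 8.0] full [4.88, 0.12, -0.05, -0.53] rows 8
   fr [0.09, 0.21, 0.35, 0.5, 0.65, 0.79, 0.91, 1.0]
```

>>> servo_tool(moves=[{"dx": 0.2, "dy": 0.0, "dz": 0.0, "spin": 0.0}, {"dx": 0.6, "dy": 0.0, "dz": 0.0, "spin": -0.1}, {"dx": 1.2, "dy": 0.0, "dz": 0.0, "spin": -0.2}, {"dx": 1.9, "dy": 0.05, "dz": 0.0, "spin": -0.2}, {"dx": 2.6, "dy": 0.05, "dz": 0.0, "spin": -0.3}, {"dx": 3.3, "dy": 0.1, "dz": 0.0, "spin": -0.4}, {"dx": 4.0, "dy": 0.1, "dz": 0.0, "spin": -0.5}, {"dx": 4.5, "dy": 0.12, "dz": 0.0, "spin": -0.53}, {"dx": 4.8, "dy": 0.12, "dz": 0.0, "spin": -0.53}, {"dx": 4.88, "dy": 0.12, "dz": 0.0, "spin": -0.53}])

```text
clock: 33.92
position: [445.8, -18.8, 170.3]
orientation: [[-0.134, 0.991, -0.0], [0.991, 0.134, 0.0], [0.0, -0.0, -1.0]]
force: [-0.6, -0.4, -3.4]
finger_gap: 0.155
```

>>> servo_tool(moves=[{"dx": 0.0, "dy": 0.0, "dz": 0.2, "spin": 0.0}, {"dx": 0.0, "dy": 0.0, "dz": 0.6, "spin": 0.0}, {"dx": 0.0, "dy": 0.0, "dz": 1.1, "spin": 0.0}, {"dx": 0.0, "dy": 0.0, "dz": 1.6, "spin": 0.0}, {"dx": 0.0, "dy": 0.0, "dz": 1.9, "spin": 0.0}, {"dx": 0.0, "dy": 0.0, "dz": 2.1, "spin": 0.0}, {"dx": 0.0, "dy": 0.0, "dz": 2.2, "spin": 0.0}, {"dx": 0.0, "dy": 0.0, "dz": 2.2, "spin": 0.0}, {"dx": 0.0, "dy": 0.0, "dz": 2.2, "spin": 0.0}])

```text
clock: 34.67
position: [446.5, -20.3, 104.7]
orientation: [[-0.133, 0.991, 0.001], [0.991, 0.133, -0.0], [-0.0, 0.001, -1.0]]
force: [-0.4, -0.2, -3.9]
finger_gap: 0.154
```

```bash
python3 plan.py 444.5,-16.5,96,7.8,8;  python3 - <<'E'
from h import *
snap('scene','s5'); im=cv2.imread('pics/s5.png')
cv2.imwrite('pics/s5c.png',cv2.resize(im[130:290,170:350],None,fx=3.7,fy=3.7,interpolation=cv2.INTER_CUBIC))
E
```

```text
t 34.67 at [446.5 -20.3 104.7] yaw 7.61 q6 -0.43 F [-0.4 -0.2 -3.9] gap 0.154
 -> [444.5, -16.5, 96.0, 7.8, 8.0] full [0.14, -0.05, 0.29, -0.04] rows 8
   fr [0.09, 0.21, 0.35, 0.5, 0.65, 0.79, 0.91, 1.0]
```

View pics/s5c.png

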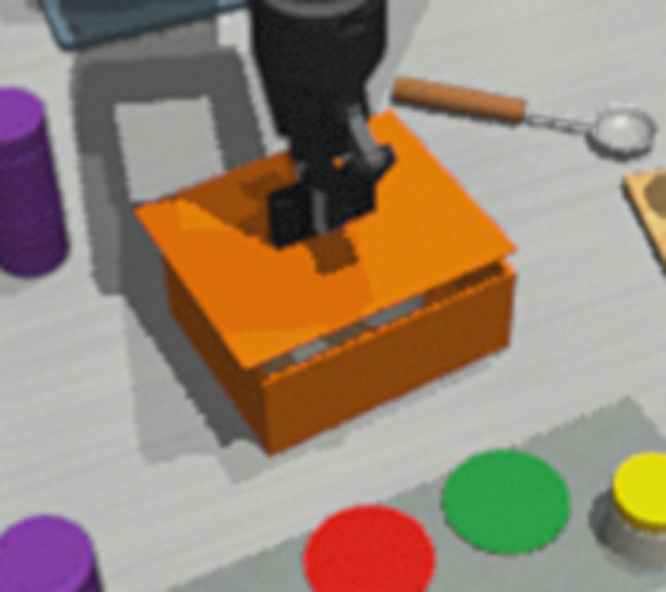

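The lid hovers aligned over the tub, slightly towards −y as measured. Correcting by 4 mm and easing down.

>>> servo_tool(moves=[{"dx": 0.04, "dy": -0.02, "dz": 0.05, "spin": 0.0}, {"dx": 0.09, "dy": -0.04, "dz": 0.1, "spin": 0.0}, {"dx": 0.12, "dy": -0.05, "dz": 0.15, "spin": 0.0}, {"dx": 0.12, "dy": -0.05, "dz": 0.19, "spin": 0.0}, {"dx": 0.12, "dy": -0.05, "dz": 0.2, "spin": 0.0}, {"dx": 0.12, "dy": -0.05, "dz": 0.2, "spin": 0.0}, {"dx": 0.12, "dy": -0.05, "dz": 0.2, "spin": 0.0}])

```text
clock: 35.3
position: [444.1, -16.6, 98.4]
orientation: [[-0.133, 0.991, -0.0], [0.991, 0.133, -0.0], [-0.0, -0.0, -1.0]]
force: [-0.5, -0.1, -3.2]
finger_gap: 0.152
```

>>> servo_tool(moves=[{"dx": 0.0, "dy": 0.0, "dz": 0.05, "spin": 0.0}, {"dx": 0.0, "dy": 0.0, "dz": 0.1, "spin": 0.0}, {"dx": 0.0, "dy": 0.0, "dz": 0.15, "spin": 0.0}, {"dx": 0.0, "dy": 0.0, "dz": 0.2, "spin": 0.0}, {"dx": 0.0, "dy": 0.0, "dz": 0.24, "spin": 0.0}, {"dx": 0.0, "dy": 0.0, "dz": 0.27, "spin": 0.0}, {"dx": 0.0, "dy": 0.0, "dz": 0.3, "spin": 0.0}, {"dx": 0.0, "dy": 0.0, "dz": 0.3, "spin": 0.0}])

```text
clock: 35.97
position: [444.0, -16.6, 89.2]
orientation: [[-0.133, 0.991, -0.0], [0.991, 0.133, 0.0], [0.0, -0.0, -1.0]]
force: [-0.4, 0.1, -2.3]
finger_gap: 0.155
```

Already below the 90.7 mm plug-entry height without contact, so the plug is entering. Going on.

>>> servo_tool(moves=[{"dx": 0.0, "dy": 0.0, "dz": 0.04, "spin": 0.0}, {"dx": 0.0, "dy": 0.0, "dz": 0.08, "spin": 0.0}, {"dx": 0.0, "dy": 0.0, "dz": 0.12, "spin": 0.0}, {"dx": 0.0, "dy": 0.0, "dz": 0.16, "spin": 0.0}, {"dx": 0.0, "dy": 0.0, "dz": 0.19, "spin": 0.0}, {"dx": 0.0, "dy": 0.0, "dz": 0.19, "spin": 0.0}])

```text
clock: 36.47
position: [444.0, -16.6, 83.5]
orientation: [[-0.133, 0.991, -0.0], [0.991, 0.133, 0.0], [0.0, -0.0, -1.0]]
force: [0.3, -0.4, -2.6]
finger_gap: 0.154
```

>>> servo_tool(moves=[{"dx": 0.0, "dy": 0.0, "dz": 0.02, "spin": 0.0}, {"dx": 0.0, "dy": 0.0, "dz": 0.03, "spin": 0.0}, {"dx": 0.0, "dy": 0.0, "dz": 0.03, "spin": 0.0}])

```text
clock: 36.72
position: [444.2, -16.6, 82.8]
orientation: [[-0.133, 0.991, 0.0], [0.991, 0.133, -0.0], [-0.0, 0.0, -1.0]]
force: [0.0, -0.9, -3.1]
finger_gap: 0.158
```

>>> servo_tool(moves=[{"dx": 0.0, "dy": 0.0, "dz": 0.02, "spin": 0.0}, {"dx": 0.0, "dy": 0.0, "dz": 0.04, "spin": 0.0}, {"dx": 0.0, "dy": 0.0, "dz": 0.04, "spin": 0.0}])

```text
clock: 36.97
position: [444.2, -16.7, 82.7]
orientation: [[-0.133, 0.991, 0.0], [0.991, 0.133, -0.0], [-0.0, 0.0, -1.0]]
force: [-4.1, 0.5, 9.7]
finger_gap: 0.157
```

The lid is seated: contact at 82.7, as predicted. Releasing and checking it.

>>> servo_tool(moves=[{"dx": 0.0, "dy": 0.0, "dz": 0.0, "spin": 0.0}, {"dx": 0.0, "dy": 0.0, "dz": 0.0, "spin": 0.0}, {"dx": 0.0, "dy": 0.0, "dz": 0.0, "spin": 0.0}, {"dx": 0.0, "dy": 0.0, "dz": 0.0, "spin": 0.0}, {"dx": 0.0, "dy": 0.0, "dz": 0.0, "spin": 0.0}, {"dx": 0.0, "dy": 0.0, "dz": 0.0, "spin": 0.0}], grip=60)

```text
clock: 37.47
position: [444.2, -16.7, 81.5]
orientation: [[-0.133, 0.991, -0.0], [0.991, 0.133, 0.0], [0.0, -0.0, -1.0]]
force: [-0.6, -0.3, -0.7]
finger_gap: 0.599
```

>>> servo_tool(moves=[{"dx": 0.0, "dy": 0.0, "dz": -0.3, "spin": 0.0}, {"dx": 0.0, "dy": 0.0, "dz": -1.0, "spin": 0.0}, {"dx": 0.0, "dy": 0.0, "dz": -2.0, "spin": 0.0}, {"dx": 0.0, "dy": 0.0, "dz": -3.0, "spin": 0.0}, {"dx": 0.0, "dy": 0.0, "dz": -4.0, "spin": 0.0}, {"dx": 0.0, "dy": 0.0, "dz": -5.0, "spin": 0.0}, {"dx": 0.0, "dy": 0.0, "dz": -5.4, "spin": 0.0}], grip=100)

```text
clock: 38.05
position: [445.7, -17.1, 248.5]
orientation: [[-0.133, 0.991, 0.007], [0.991, 0.133, -0.002], [-0.003, 0.006, -1.0]]
force: [0.8, 0.2, -0.2]
finger_gap: 0.998
```

```bash
python3 plan.py 467.1,263.8,245,-8.7,9;  python3 - <<'E'
from h import *
snap('scene','s6'); im=cv2.imread('pics/s6.png')
cv2.imwrite('pics/s6c.png',cv2.resize(im[120:320,190:440],None,fx=3,fy=3,interpolation=cv2.INTER_CUBIC))
E
```

```text
t 38.05 at [445.7 -17.1 248.5] yaw 7.64 q6 -0.42 F [ 0.8  0.2 -0.2] gap 0.998
 -> [467.1, 263.8, 245.0, -8.7, 9.0] full [9.18, 1.95, 0.12, 3.27] rows 9
   fr [0.08, 0.18, 0.3, 0.43, 0.57, 0.7, 0.82, 0.92, 1.0]
```

View pics/s6c.png

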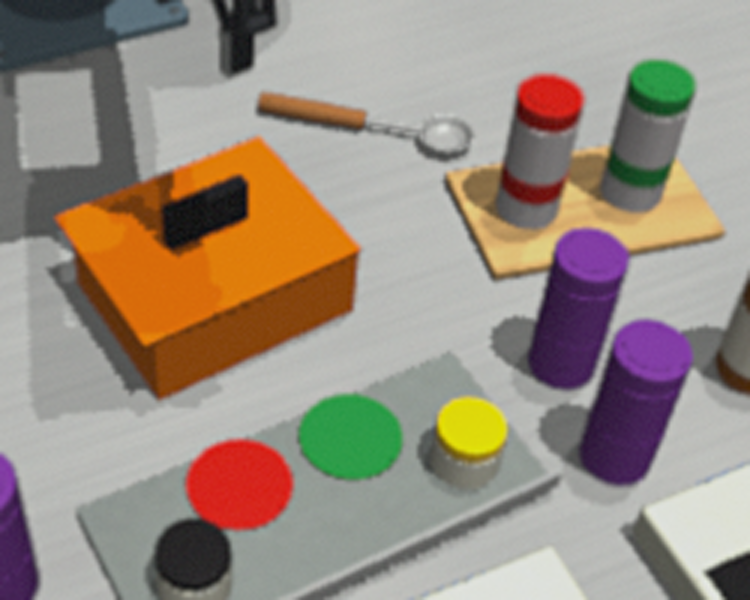

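The lid sits flush on the tub and both tins are upright on the board. Fetching the red tin.

>>> servo_tool(moves=[{"dx": 0.7, "dy": 0.15, "dz": 0.0, "spin": 0.2}, {"dx": 1.7, "dy": 0.35, "dz": 0.0, "spin": 0.6}, {"dx": 2.8, "dy": 0.6, "dz": 0.0, "spin": 1.0}, {"dx": 3.9, "dy": 0.85, "dz": 0.0, "spin": 1.4}, {"dx": 5.1, "dy": 1.1, "dz": 0.0, "spin": 1.8}, {"dx": 6.3, "dy": 1.35, "dz": 0.0, "spin": 2.3}, {"dx": 7.5, "dy": 1.6, "dz": 0.0, "spin": 2.7}, {"dx": 8.5, "dy": 1.8, "dz": 0.1, "spin": 3.0}, {"dx": 9.1, "dy": 1.93, "dz": 0.1, "spin": 3.2}, {"dx": 9.2, "dy": 1.95, "dz": 0.1, "spin": 3.27}])

```text
clock: 38.93
position: [464.7, 267.7, 239.9]
orientation: [[0.149, 0.989, -0.001], [0.989, -0.149, 0.001], [0.001, -0.001, -1.0]]
force: [0.2, 0.9, 1.0]
finger_gap: 1.001
```

```bash
python3 plan.py 467.1,263.8,92,-8.7,9
```

```text
t 38.93 at [464.7 267.7 239.9] yaw -8.57 q6 0.46 F [0.2 0.9 1. ] gap 1.001
 -> [467.1, 263.8, 92.0, -8.7, 9.0] full [-0.12, 0.1, 4.93, 0.03] rows 9
   fr [0.08, 0.18, 0.3, 0.43, 0.57, 0.7, 0.82, 0.92, 1.0]
```

>>> servo_tool(moves=[{"dx": -0.05, "dy": 0.05, "dz": 0.4, "spin": 0.0}, {"dx": -0.08, "dy": 0.07, "dz": 1.1, "spin": 0.0}, {"dx": -0.08, "dy": 0.07, "dz": 2.0, "spin": 0.0}, {"dx": -0.08, "dy": 0.07, "dz": 2.9, "spin": 0.0}, {"dx": -0.08, "dy": 0.07, "dz": 3.7, "spin": 0.0}, {"dx": -0.08, "dy": 0.07, "dz": 4.3, "spin": 0.0}, {"dx": -0.08, "dy": 0.07, "dz": 4.5, "spin": 0.0}, {"dx": -0.08, "dy": 0.07, "dz": 4.5, "spin": 0.0}, {"dx": -0.08, "dy": 0.07, "dz": 4.5, "spin": 0.0}, {"dx": -0.08, "dy": 0.07, "dz": 4.5, "spin": 0.0}])

```text
clock: 39.77
position: [468.2, 262.0, 107.0]
orientation: [[0.152, 0.988, 0.002], [0.988, -0.152, 0.001], [0.001, 0.002, -1.0]]
force: [-0.8, 0.2, 0.1]
finger_gap: 1.002
```

```bash
python3 plan.py 467.1,263.8,91,-8.7,4
```

```text
t 39.77 at [468.2 262.  107. ] yaw -8.73 q6 0.45 F [-0.8  0.2  0.1] gap 1.002
 -> [467.1, 263.8, 91.0, -8.7, 4.0] full [0.05, -0.05, 0.53, -0.01] rows 4
   fr [0.21, 0.5, 0.79, 1.0]
```

>>> servo_tool(moves=[{"dx": 0.05, "dy": -0.04, "dz": 0.15, "spin": 0.0}, {"dx": 0.05, "dy": -0.04, "dz": 0.35, "spin": 0.0}, {"dx": 0.05, "dy": -0.04, "dz": 0.5, "spin": 0.0}, {"dx": 0.05, "dy": -0.04, "dz": 0.53, "spin": 0.0}, {"dx": 0.05, "dy": -0.04, "dz": 0.53, "spin": 0.0}, {"dx": 0.05, "dy": -0.04, "dz": 0.53, "spin": 0.0}])

```text
clock: 40.27
position: [466.1, 263.7, 89.6]
orientation: [[0.151, 0.988, -0.0], [0.988, -0.151, -0.0], [-0.0, -0.0, -1.0]]
force: [-0.5, 0.3, 0.3]
finger_gap: 0.994
```

>>> servo_tool(moves=[{"dx": 0.0, "dy": 0.0, "dz": 0.0, "spin": 0.0}, {"dx": 0.0, "dy": 0.0, "dz": 0.0, "spin": 0.0}, {"dx": 0.0, "dy": 0.0, "dz": 0.0, "spin": 0.0}, {"dx": 0.0, "dy": 0.0, "dz": 0.0, "spin": 0.0}, {"dx": 0.0, "dy": 0.0, "dz": 0.0, "spin": 0.0}, {"dx": 0.0, "dy": 0.0, "dz": 0.0, "spin": 0.0}, {"dx": 0.0, "dy": 0.0, "dz": 0.0, "spin": 0.0}, {"dx": 0.0, "dy": 0.0, "dz": 0.0, "spin": 0.0}, {"dx": 0.0, "dy": 0.0, "dz": 0.0, "spin": 0.0}, {"dx": 0.0, "dy": 0.0, "dz": 0.0, "spin": 0.0}], grip=40, force=40)

```text
clock: 41.1
position: [466.3, 263.8, 90.0]
orientation: [[0.152, 0.988, 0.0], [0.988, -0.152, 0.0], [0.0, 0.0, -1.0]]
force: [-2.0, -0.6, 5.9]
finger_gap: 0.625
```

>>> servo_tool(moves=[{"dx": 0.0, "dy": 0.0, "dz": -0.3, "spin": 0.0}, {"dx": 0.0, "dy": 0.0, "dz": -0.9, "spin": 0.0}, {"dx": 0.0, "dy": 0.0, "dz": -1.7, "spin": 0.0}, {"dx": 0.0, "dy": 0.0, "dz": -2.6, "spin": 0.0}, {"dx": 0.0, "dy": 0.0, "dz": -3.5, "spin": 0.0}, {"dx": 0.0, "dy": 0.0, "dz": -4.3, "spin": 0.0}, {"dx": 0.0, "dy": 0.0, "dz": -4.8, "spin": 0.0}, {"dx": 0.0, "dy": 0.0, "dz": -5.0, "spin": 0.0}])

```text
clock: 41.77
position: [467.2, 263.9, 242.5]
orientation: [[0.152, 0.988, 0.004], [0.988, -0.152, 0.001], [0.002, 0.004, -1.0]]
force: [0.6, -0.4, -2.9]
finger_gap: 0.624
```

```bash
python3 plan.py 550,100,242,-2,9 628,-66.4,242,4.2,9
```

```text
t 41.77 at [467.2 263.9 242.5] yaw -8.71 q6 0.46 F [ 0.6 -0.4 -2.9] gap 0.624
 -> [550.0, 100.0, 242.0, -2.0, 9.0] full [-4.98, 3.56, 0.02, -1.34] rows 9
   fr [0.08, 0.18, 0.3, 0.43, 0.57, 0.7, 0.82, 0.92, 1.0]
 -> [628.0, -66.4, 242.0, 4.2, 9.0] full [-5.45, 2.79, 0.0, -1.24] rows 9
   fr [0.08, 0.18, 0.3, 0.43, 0.57, 0.7, 0.82, 0.92, 1.0]
```

>>> servo_tool(moves=[{"dx": -0.2, "dy": 0.15, "dz": 0.0, "spin": 0.0}, {"dx": -0.7, "dy": 0.5, "dz": 0.0, "spin": -0.2}, {"dx": -1.3, "dy": 0.95, "dz": 0.0, "spin": -0.3}, {"dx": -2.0, "dy": 1.4, "dz": 0.0, "spin": -0.5}, {"dx": -2.7, "dy": 1.9, "dz": 0.0, "spin": -0.7}, {"dx": -3.4, "dy": 2.4, "dz": 0.0, "spin": -0.9}, {"dx": -4.1, "dy": 2.9, "dz": 0.0, "spin": -1.1}, {"dx": -4.6, "dy": 3.3, "dz": 0.0, "spin": -1.25}, {"dx": -4.9, "dy": 3.5, "dz": 0.0, "spin": -1.3}, {"dx": -4.98, "dy": 3.56, "dz": 0.0, "spin": -1.34}])

```text
clock: 42.6
position: [549.2, 97.7, 237.9]
orientation: [[0.038, 0.999, -0.003], [0.999, -0.038, -0.001], [-0.001, -0.003, -1.0]]
force: [0.1, 0.4, -3.0]
finger_gap: 0.624
```

>>> servo_tool(moves=[{"dx": -0.2, "dy": 0.1, "dz": 0.0, "spin": 0.0}, {"dx": -0.7, "dy": 0.35, "dz": 0.0, "spin": -0.2}, {"dx": -1.4, "dy": 0.7, "dz": 0.0, "spin": -0.3}, {"dx": -2.2, "dy": 1.1, "dz": 0.0, "spin": -0.5}, {"dx": -3.0, "dy": 1.5, "dz": 0.0, "spin": -0.7}, {"dx": -3.8, "dy": 1.9, "dz": 0.0, "spin": -0.9}, {"dx": -4.5, "dy": 2.3, "dz": 0.0, "spin": -1.0}, {"dx": -5.0, "dy": 2.55, "dz": 0.0, "spin": -1.1}, {"dx": -5.3, "dy": 2.7, "dz": 0.0, "spin": -1.2}, {"dx": -5.45, "dy": 2.79, "dz": 0.0, "spin": -1.24}])

```text
clock: 43.43
position: [627.1, -67.0, 239.1]
orientation: [[-0.073, 0.997, -0.001], [0.997, 0.073, 0.0], [0.0, -0.001, -1.0]]
force: [0.3, -0.0, -2.9]
finger_gap: 0.628
```

```bash
python3 plan.py 628,-67,110,4.2,9
```

```text
t 43.43 at [627.1 -67.  239.1] yaw 4.19 q6 -0.36 F [ 0.3 -0.  -2.9] gap 0.628
 -> [628.0, -67.0, 110.0, 4.2, 9.0] full [-0.0, 0.03, 4.3, -0.0] rows 9
   fr [0.08, 0.18, 0.3, 0.43, 0.57, 0.7, 0.82, 0.92, 1.0]
```

>>> servo_tool(moves=[{"dx": 0.0, "dy": 0.0, "dz": 0.3, "spin": 0.0}, {"dx": 0.0, "dy": 0.0, "dz": 0.9, "spin": 0.0}, {"dx": 0.0, "dy": 0.0, "dz": 1.6, "spin": 0.0}, {"dx": 0.0, "dy": 0.0, "dz": 2.4, "spin": 0.0}, {"dx": 0.0, "dy": 0.0, "dz": 3.1, "spin": 0.0}, {"dx": 0.0, "dy": 0.0, "dz": 3.7, "spin": 0.0}, {"dx": 0.0, "dy": 0.0, "dz": 4.1, "spin": 0.0}, {"dx": 0.0, "dy": 0.0, "dz": 4.3, "spin": 0.0}, {"dx": 0.0, "dy": 0.0, "dz": 4.3, "spin": 0.0}, {"dx": 0.0, "dy": 0.0, "dz": 4.3, "spin": 0.0}])

```text
clock: 44.27
position: [627.3, -66.1, 111.2]
orientation: [[-0.074, 0.997, 0.001], [0.997, 0.074, -0.0], [-0.0, 0.001, -1.0]]
force: [0.3, 0.5, -1.5]
finger_gap: 0.624
```

```bash
python3 plan.py 628,-67,97,4.2,9
```

```text
t 44.27 at [627.3 -66.1 111.2] yaw 4.22 q6 -0.36 F [ 0.3  0.5 -1.5] gap 0.624
 -> [628.0, -67.0, 97.0, 4.2, 9.0] full [-0.03, 0.02, 0.47, 0.0] rows 9
   fr [0.08, 0.18, 0.3, 0.43, 0.57, 0.7, 0.82, 0.92, 1.0]
```

>>> servo_tool(moves=[{"dx": -0.03, "dy": 0.02, "dz": 0.08, "spin": 0.0}, {"dx": -0.03, "dy": 0.02, "dz": 0.18, "spin": 0.0}, {"dx": -0.03, "dy": 0.02, "dz": 0.28, "spin": 0.0}, {"dx": -0.03, "dy": 0.02, "dz": 0.36, "spin": 0.0}, {"dx": -0.03, "dy": 0.02, "dz": 0.42, "spin": 0.0}, {"dx": -0.03, "dy": 0.02, "dz": 0.46, "spin": 0.0}, {"dx": -0.03, "dy": 0.02, "dz": 0.46, "spin": 0.0}, {"dx": -0.03, "dy": 0.02, "dz": 0.46, "spin": 0.0}])

```text
clock: 44.93
position: [627.7, -67.4, 96.8]
orientation: [[-0.073, 0.997, -0.0], [0.997, 0.073, 0.0], [0.0, -0.0, -1.0]]
force: [0.2, 0.5, -1.9]
finger_gap: 0.624
```

>>> servo_tool(moves=[{"dx": 0.0, "dy": 0.0, "dz": 0.03, "spin": 0.0}, {"dx": 0.0, "dy": 0.0, "dz": 0.06, "spin": 0.0}, {"dx": 0.0, "dy": 0.0, "dz": 0.09, "spin": 0.0}, {"dx": 0.0, "dy": 0.0, "dz": 0.09, "spin": 0.0}])

```text
clock: 45.27
position: [627.6, -67.4, 94.0]
orientation: [[-0.073, 0.997, -0.0], [0.997, 0.073, 0.0], [0.0, -0.0, -1.0]]
force: [0.1, 0.1, -2.7]
finger_gap: 0.62
```

>>> servo_tool(moves=[{"dx": 0.0, "dy": 0.0, "dz": 0.02, "spin": 0.0}, {"dx": 0.0, "dy": 0.0, "dz": 0.04, "spin": 0.0}, {"dx": 0.0, "dy": 0.0, "dz": 0.04, "spin": 0.0}])

```text
clock: 45.52
position: [627.7, -67.4, 93.1]
orientation: [[-0.073, 0.997, 0.0], [0.997, 0.073, -0.0], [-0.0, 0.0, -1.0]]
force: [-0.8, -0.1, -1.9]
finger_gap: 0.622
```

>>> servo_tool(moves=[{"dx": 0.0, "dy": 0.0, "dz": 0.01, "spin": 0.0}, {"dx": 0.0, "dy": 0.0, "dz": 0.03, "spin": 0.0}, {"dx": 0.0, "dy": 0.0, "dz": 0.03, "spin": 0.0}])

```text
clock: 45.77
position: [627.8, -67.5, 93.1]
orientation: [[-0.073, 0.997, 0.001], [0.997, 0.073, -0.0], [-0.0, 0.001, -1.0]]
force: [-2.1, -0.0, 4.1]
finger_gap: 0.621
```

Red is on its pad. Releasing, rising, and returning for green.

>>> servo_tool(moves=[{"dx": 0.0, "dy": 0.0, "dz": 0.0, "spin": 0.0}, {"dx": 0.0, "dy": 0.0, "dz": 0.0, "spin": 0.0}, {"dx": 0.0, "dy": 0.0, "dz": 0.0, "spin": 0.0}, {"dx": 0.0, "dy": 0.0, "dz": 0.0, "spin": 0.0}, {"dx": 0.0, "dy": 0.0, "dz": 0.0, "spin": 0.0}, {"dx": 0.0, "dy": 0.0, "dz": 0.0, "spin": 0.0}], grip=100)

```text
clock: 46.27
position: [627.7, -67.4, 92.0]
orientation: [[-0.073, 0.997, -0.0], [0.997, 0.073, 0.0], [0.0, -0.0, -1.0]]
force: [0.9, -0.6, 0.4]
finger_gap: 1.001
```

>>> servo_tool(moves=[{"dx": 0.0, "dy": 0.0, "dz": -0.5, "spin": 0.0}, {"dx": 0.0, "dy": 0.0, "dz": -1.5, "spin": 0.0}, {"dx": 0.0, "dy": 0.0, "dz": -2.6, "spin": 0.0}, {"dx": 0.0, "dy": 0.0, "dz": -3.7, "spin": 0.0}, {"dx": 0.0, "dy": 0.0, "dz": -4.6, "spin": 0.0}, {"dx": 0.0, "dy": 0.0, "dz": -5.1, "spin": 0.0}, {"dx": 0.0, "dy": 0.0, "dz": -5.2, "spin": 0.0}])

```text
clock: 46.85
position: [629.4, -67.8, 252.4]
orientation: [[-0.073, 0.997, 0.007], [0.997, 0.073, -0.002], [-0.003, 0.007, -1.0]]
force: [0.1, -0.3, 0.6]
finger_gap: 1.002
```

```bash
python3 plan.py 556,147,245,-2,9 482.8,363,245,-8.7,9
```

```text
t 46.85 at [629.4 -67.8 252.4] yaw 4.19 q6 -0.36 F [ 0.1 -0.3  0.6] gap 1.002
 -> [556.0, 147.0, 245.0, -2.0, 9.0] full [7.32, -1.92, 0.25, 1.24] rows 9
   fr [0.08, 0.18, 0.3, 0.43, 0.57, 0.7, 0.82, 0.92, 1.0]
 -> [482.8, 363.0, 245.0, -8.7, 9.0] full [7.11, -2.69, 0.0, 1.34] rows 9
   fr [0.08, 0.18, 0.3, 0.43, 0.57, 0.7, 0.82, 0.92, 1.0]
```

>>> servo_tool(moves=[{"dx": 0.6, "dy": -0.15, "dz": 0.0, "spin": 0.1}, {"dx": 1.4, "dy": -0.4, "dz": 0.0, "spin": 0.2}, {"dx": 2.3, "dy": -0.6, "dz": 0.0, "spin": 0.4}, {"dx": 3.3, "dy": -0.9, "dz": 0.1, "spin": 0.6}, {"dx": 4.3, "dy": -1.15, "dz": 0.1, "spin": 0.7}, {"dx": 5.3, "dy": -1.4, "dz": 0.1, "spin": 0.9}, {"dx": 6.2, "dy": -1.65, "dz": 0.1, "spin": 1.1}, {"dx": 6.9, "dy": -1.8, "dz": 0.1, "spin": 1.2}, {"dx": 7.32, "dy": -1.92, "dz": 0.1, "spin": 1.24}])

```text
clock: 47.6
position: [552.6, 149.8, 243.6]
orientation: [[0.034, 0.999, -0.003], [0.999, -0.034, 0.001], [0.001, -0.003, -1.0]]
force: [0.0, -0.4, -0.4]
finger_gap: 1.001
```

>>> servo_tool(moves=[{"dx": 0.6, "dy": -0.25, "dz": 0.0, "spin": 0.1}, {"dx": 1.4, "dy": -0.55, "dz": 0.0, "spin": 0.3}, {"dx": 2.3, "dy": -0.9, "dz": 0.0, "spin": 0.4}, {"dx": 3.3, "dy": -1.25, "dz": 0.0, "spin": 0.6}, {"dx": 4.3, "dy": -1.6, "dz": 0.0, "spin": 0.8}, {"dx": 5.3, "dy": -2.0, "dz": 0.0, "spin": 1.0}, {"dx": 6.2, "dy": -2.35, "dz": 0.0, "spin": 1.2}, {"dx": 6.9, "dy": -2.6, "dz": 0.0, "spin": 1.3}, {"dx": 7.11, "dy": -2.69, "dz": 0.0, "spin": 1.34}, {"dx": 7.11, "dy": -2.69, "dz": 0.0, "spin": 1.34}])

```text
clock: 48.43
position: [479.7, 364.7, 243.7]
orientation: [[0.149, 0.989, -0.002], [0.989, -0.149, -0.001], [-0.001, -0.002, -1.0]]
force: [0.2, -1.0, -0.4]
finger_gap: 1.0
```

```bash
python3 plan.py 482.7,363,105,-8.7,9
```

```text
t 48.43 at [479.7 364.7 243.7] yaw -8.55 q6 0.61 F [ 0.2 -1.  -0.4] gap 1.0
 -> [482.7, 363.0, 105.0, -8.7, 9.0] full [-0.04, 0.11, 4.62, 0.03] rows 9
   fr [0.08, 0.18, 0.3, 0.43, 0.57, 0.7, 0.82, 0.92, 1.0]
```

>>> servo_tool(moves=[{"dx": 0.0, "dy": 0.04, "dz": 0.4, "spin": 0.0}, {"dx": -0.02, "dy": 0.08, "dz": 1.1, "spin": 0.03}, {"dx": -0.02, "dy": 0.08, "dz": 2.0, "spin": 0.03}, {"dx": -0.02, "dy": 0.08, "dz": 2.9, "spin": 0.03}, {"dx": -0.02, "dy": 0.08, "dz": 3.7, "spin": 0.03}, {"dx": -0.02, "dy": 0.08, "dz": 4.3, "spin": 0.03}, {"dx": -0.02, "dy": 0.08, "dz": 4.55, "spin": 0.03}, {"dx": -0.02, "dy": 0.08, "dz": 4.55, "spin": 0.03}, {"dx": -0.02, "dy": 0.08, "dz": 4.55, "spin": 0.03}, {"dx": -0.02, "dy": 0.08, "dz": 4.55, "spin": 0.03}])

```text
clock: 49.27
position: [484.6, 362.4, 110.0]
orientation: [[0.155, 0.988, 0.002], [0.988, -0.155, 0.001], [0.001, 0.002, -1.0]]
force: [0.6, 0.2, 0.5]
finger_gap: 1.002
```

```bash
python3 plan.py 482.7,363,88,-8.7,4
```

```text
t 49.27 at [484.6 362.4 110. ] yaw -8.9 q6 0.61 F [0.6 0.2 0.5] gap 1.002
 -> [482.7, 363.0, 88.0, -8.7, 4.0] full [0.01, -0.06, 0.73, -0.04] rows 4
   fr [0.21, 0.5, 0.79, 1.0]
```

>>> servo_tool(moves=[{"dx": 0.0, "dy": -0.04, "dz": 0.2, "spin": 0.0}, {"dx": 0.0, "dy": -0.05, "dz": 0.45, "spin": 0.0}, {"dx": 0.0, "dy": -0.05, "dz": 0.65, "spin": 0.0}, {"dx": 0.0, "dy": -0.05, "dz": 0.7, "spin": 0.0}, {"dx": 0.0, "dy": -0.05, "dz": 0.7, "spin": 0.0}, {"dx": 0.0, "dy": -0.05, "dz": 0.7, "spin": 0.0}])

```text
clock: 49.77
position: [481.8, 362.7, 87.4]
orientation: [[0.154, 0.988, -0.0], [0.988, -0.154, -0.0], [-0.0, -0.0, -1.0]]
force: [0.3, 0.9, 0.2]
finger_gap: 0.998
```

>>> servo_tool(moves=[{"dx": 0.0, "dy": 0.0, "dz": 0.0, "spin": 0.0}, {"dx": 0.0, "dy": 0.0, "dz": 0.0, "spin": 0.0}, {"dx": 0.0, "dy": 0.0, "dz": 0.0, "spin": 0.0}, {"dx": 0.0, "dy": 0.0, "dz": 0.0, "spin": 0.0}, {"dx": 0.0, "dy": 0.0, "dz": 0.0, "spin": 0.0}, {"dx": 0.0, "dy": 0.0, "dz": 0.0, "spin": 0.0}, {"dx": 0.0, "dy": 0.0, "dz": 0.0, "spin": 0.0}, {"dx": 0.0, "dy": 0.0, "dz": 0.0, "spin": 0.0}, {"dx": 0.0, "dy": 0.0, "dz": 0.0, "spin": 0.0}, {"dx": 0.0, "dy": 0.0, "dz": 0.0, "spin": 0.0}], grip=40, force=40)

```text
clock: 50.6
position: [482.5, 362.8, 88.1]
orientation: [[0.154, 0.988, 0.001], [0.988, -0.154, 0.0], [0.001, 0.001, -1.0]]
force: [1.6, -0.4, 4.1]
finger_gap: 0.623
```

>>> servo_tool(moves=[{"dx": 0.0, "dy": 0.0, "dz": -0.3, "spin": 0.0}, {"dx": 0.0, "dy": 0.0, "dz": -0.9, "spin": 0.0}, {"dx": 0.0, "dy": 0.0, "dz": -1.7, "spin": 0.0}, {"dx": 0.0, "dy": 0.0, "dz": -2.6, "spin": 0.0}, {"dx": 0.0, "dy": 0.0, "dz": -3.5, "spin": 0.0}, {"dx": 0.0, "dy": 0.0, "dz": -4.3, "spin": 0.0}, {"dx": 0.0, "dy": 0.0, "dz": -4.9, "spin": 0.0}, {"dx": 0.0, "dy": 0.0, "dz": -5.3, "spin": 0.0}])

```text
clock: 51.27
position: [481.2, 362.8, 248.5]
orientation: [[0.154, 0.988, -0.0], [0.988, -0.154, 0.0], [0.0, -0.0, -1.0]]
force: [0.5, 0.0, -2.4]
finger_gap: 0.622
```

```bash
python3 plan.py 552,190,245,-2,9 621.5,24,245,4.2,9
```

```text
t 51.27 at [481.2 362.8 248.5] yaw -8.85 q6 0.62 F [ 0.5  0.  -2.4] gap 0.622
 -> [552.0, 190.0, 245.0, -2.0, 9.0] full [-5.33, 3.22, 0.12, -1.37] rows 9
   fr [0.08, 0.18, 0.3, 0.43, 0.57, 0.7, 0.82, 0.92, 1.0]
 -> [621.5, 24.0, 245.0, 4.2, 9.0] full [-5.45, 2.51, 0.0, -1.24] rows 9
   fr [0.08, 0.18, 0.3, 0.43, 0.57, 0.7, 0.82, 0.92, 1.0]
```

>>> servo_tool(moves=[{"dx": -0.2, "dy": 0.15, "dz": 0.0, "spin": 0.0}, {"dx": -0.7, "dy": 0.4, "dz": 0.0, "spin": -0.2}, {"dx": -1.4, "dy": 0.85, "dz": 0.0, "spin": -0.3}, {"dx": -2.2, "dy": 1.3, "dz": 0.0, "spin": -0.5}, {"dx": -3.0, "dy": 1.8, "dz": 0.0, "spin": -0.7}, {"dx": -3.8, "dy": 2.3, "dz": 0.0, "spin": -0.9}, {"dx": -4.5, "dy": 2.7, "dz": 0.0, "spin": -1.1}, {"dx": -5.0, "dy": 3.0, "dz": 0.1, "spin": -1.25}, {"dx": -5.25, "dy": 3.17, "dz": 0.1, "spin": -1.3}, {"dx": -5.33, "dy": 3.22, "dz": 0.1, "spin": -1.37}])

```text
clock: 52.1
position: [552.3, 188.0, 242.0]
orientation: [[0.037, 0.999, -0.003], [0.999, -0.037, -0.001], [-0.001, -0.003, -1.0]]
force: [-0.1, 0.7, -3.2]
finger_gap: 0.62
```

>>> servo_tool(moves=[{"dx": -0.2, "dy": 0.1, "dz": 0.0, "spin": 0.0}, {"dx": -0.7, "dy": 0.35, "dz": 0.0, "spin": -0.2}, {"dx": -1.4, "dy": 0.65, "dz": 0.0, "spin": -0.3}, {"dx": -2.2, "dy": 1.0, "dz": 0.0, "spin": -0.5}, {"dx": -3.0, "dy": 1.4, "dz": 0.0, "spin": -0.7}, {"dx": -3.8, "dy": 1.75, "dz": 0.0, "spin": -0.9}, {"dx": -4.5, "dy": 2.05, "dz": 0.0, "spin": -1.0}, {"dx": -5.0, "dy": 2.3, "dz": 0.0, "spin": -1.1}, {"dx": -5.3, "dy": 2.45, "dz": 0.0, "spin": -1.2}, {"dx": -5.45, "dy": 2.51, "dz": 0.0, "spin": -1.24}])

```text
clock: 52.93
position: [622.5, 23.3, 243.2]
orientation: [[-0.073, 0.997, -0.001], [0.997, 0.073, 0.0], [0.0, -0.001, -1.0]]
force: [-0.3, 0.2, -2.6]
finger_gap: 0.624
```

```bash
python3 plan.py 621.5,24,110,4.2,9
```

```text
t 52.93 at [622.5  23.3 243.2] yaw 4.19 q6 -0.21 F [-0.3  0.2 -2.6] gap 0.624
 -> [621.5, 24.0, 110.0, 4.2, 9.0] full [0.03, -0.03, 4.44, -0.0] rows 9
   fr [0.08, 0.18, 0.3, 0.43, 0.57, 0.7, 0.82, 0.92, 1.0]
```

>>> servo_tool(moves=[{"dx": 0.0, "dy": -0.03, "dz": 0.3, "spin": 0.0}, {"dx": 0.0, "dy": -0.03, "dz": 0.9, "spin": 0.0}, {"dx": 0.0, "dy": -0.03, "dz": 1.6, "spin": 0.0}, {"dx": 0.0, "dy": -0.03, "dz": 2.4, "spin": 0.0}, {"dx": 0.0, "dy": -0.03, "dz": 3.1, "spin": 0.0}, {"dx": 0.0, "dy": -0.03, "dz": 3.7, "spin": 0.0}, {"dx": 0.0, "dy": -0.03, "dz": 4.2, "spin": 0.0}, {"dx": 0.0, "dy": -0.03, "dz": 4.4, "spin": 0.0}, {"dx": 0.0, "dy": -0.03, "dz": 4.4, "spin": 0.0}, {"dx": 0.0, "dy": -0.03, "dz": 4.4, "spin": 0.0}])

```text
clock: 53.77
position: [621.1, 24.7, 111.7]
orientation: [[-0.074, 0.997, -0.0], [0.997, 0.074, 0.0], [0.0, -0.0, -1.0]]
force: [-0.3, 0.9, -2.6]
finger_gap: 0.621
```

```bash
python3 plan.py 621.5,24,95,4.2,9
```

```text
t 53.77 at [621.1  24.7 111.7] yaw 4.24 q6 -0.21 F [-0.3  0.9 -2.6] gap 0.621
 -> [621.5, 24.0, 95.0, 4.2, 9.0] full [-0.02, 0.01, 0.56, 0.01] rows 9
   fr [0.08, 0.18, 0.3, 0.43, 0.57, 0.7, 0.82, 0.92, 1.0]
```

>>> servo_tool(moves=[{"dx": -0.02, "dy": 0.01, "dz": 0.08, "spin": 0.0}, {"dx": -0.02, "dy": 0.01, "dz": 0.18, "spin": 0.0}, {"dx": -0.02, "dy": 0.01, "dz": 0.3, "spin": 0.0}, {"dx": -0.02, "dy": 0.01, "dz": 0.4, "spin": 0.0}, {"dx": -0.02, "dy": 0.01, "dz": 0.48, "spin": 0.0}, {"dx": -0.02, "dy": 0.01, "dz": 0.54, "spin": 0.0}, {"dx": -0.02, "dy": 0.01, "dz": 0.54, "spin": 0.0}, {"dx": -0.02, "dy": 0.01, "dz": 0.54, "spin": 0.0}])

```text
clock: 54.43
position: [621.5, 23.1, 95.2]
orientation: [[-0.073, 0.997, -0.0], [0.997, 0.073, 0.0], [0.0, -0.0, -1.0]]
force: [-0.6, -0.1, -2.4]
finger_gap: 0.621
```

>>> servo_tool(moves=[{"dx": 0.0, "dy": 0.0, "dz": 0.03, "spin": 0.0}, {"dx": 0.0, "dy": 0.0, "dz": 0.06, "spin": 0.0}, {"dx": 0.0, "dy": 0.0, "dz": 0.08, "spin": 0.0}, {"dx": 0.0, "dy": 0.0, "dz": 0.08, "spin": 0.0}])

```text
clock: 54.77
position: [621.5, 23.1, 92.9]
orientation: [[-0.073, 0.997, -0.0], [0.997, 0.073, -0.0], [-0.0, -0.0, -1.0]]
force: [0.3, 0.1, -2.1]
finger_gap: 0.623
```

>>> servo_tool(moves=[{"dx": 0.0, "dy": 0.0, "dz": 0.03, "spin": 0.0}, {"dx": 0.0, "dy": 0.0, "dz": 0.06, "spin": 0.0}, {"dx": 0.0, "dy": 0.0, "dz": 0.06, "spin": 0.0}])

```text
clock: 55.02
position: [621.7, 23.1, 91.2]
orientation: [[-0.073, 0.997, 0.0], [0.997, 0.073, -0.0], [-0.0, 0.0, -1.0]]
force: [-0.5, 0.2, -2.2]
finger_gap: 0.624
```

>>> servo_tool(moves=[{"dx": 0.0, "dy": 0.0, "dz": 0.01, "spin": 0.0}, {"dx": 0.0, "dy": 0.0, "dz": 0.03, "spin": 0.0}, {"dx": 0.0, "dy": 0.0, "dz": 0.03, "spin": 0.0}])

```text
clock: 55.27
position: [621.8, 23.1, 91.1]
orientation: [[-0.073, 0.997, 0.001], [0.997, 0.073, -0.0], [-0.0, 0.001, -1.0]]
force: [-1.4, 0.5, 4.0]
finger_gap: 0.625
```

Green is down on its pad. Releasing, rising, and backing away for a final look.

>>> servo_tool(moves=[{"dx": 0.0, "dy": 0.0, "dz": 0.0, "spin": 0.0}, {"dx": 0.0, "dy": 0.0, "dz": 0.0, "spin": 0.0}, {"dx": 0.0, "dy": 0.0, "dz": 0.0, "spin": 0.0}, {"dx": 0.0, "dy": 0.0, "dz": 0.0, "spin": 0.0}, {"dx": 0.0, "dy": 0.0, "dz": 0.0, "spin": 0.0}, {"dx": 0.0, "dy": 0.0, "dz": 0.0, "spin": 0.0}], grip=100)

```text
clock: 55.77
position: [621.6, 23.1, 90.3]
orientation: [[-0.073, 0.997, -0.0], [0.997, 0.073, -0.0], [-0.0, -0.0, -1.0]]
force: [0.9, 0.7, -0.3]
finger_gap: 1.003
```

>>> servo_tool(moves=[{"dx": 0.0, "dy": 0.0, "dz": -0.5, "spin": 0.0}, {"dx": 0.0, "dy": 0.0, "dz": -1.5, "spin": 0.0}, {"dx": 0.0, "dy": 0.0, "dz": -2.6, "spin": 0.0}, {"dx": 0.0, "dy": 0.0, "dz": -3.7, "spin": 0.0}, {"dx": 0.0, "dy": 0.0, "dz": -4.6, "spin": 0.0}, {"dx": 0.0, "dy": 0.0, "dz": -5.1, "spin": 0.0}, {"dx": 0.0, "dy": 0.0, "dz": -5.2, "spin": 0.0}])

```text
clock: 56.35
position: [623.3, 23.0, 250.6]
orientation: [[-0.073, 0.997, 0.007], [0.997, 0.073, -0.001], [-0.001, 0.007, -1.0]]
force: [0.1, 0.4, -0.4]
finger_gap: 1.002
```

>>> servo_tool(moves=[{"dx": 1.0, "dy": -0.5, "dz": 0.0, "spin": 0.0}, {"dx": 2.0, "dy": -1.0, "dz": 0.0, "spin": 0.0}, {"dx": 3.0, "dy": -1.5, "dz": 0.0, "spin": 0.0}, {"dx": 4.0, "dy": -2.0, "dz": 0.0, "spin": 0.0}, {"dx": 5.0, "dy": -2.5, "dz": 0.0, "spin": 0.0}, {"dx": 6.0, "dy": -3.0, "dz": 0.0, "spin": 0.0}, {"dx": 7.0, "dy": -3.5, "dz": 0.0, "spin": 0.0}, {"dx": 8.0, "dy": -4.0, "dz": 0.0, "spin": 0.0}, {"dx": 8.5, "dy": -4.2, "dz": 0.0, "spin": 0.0}, {"dx": 8.5, "dy": -4.2, "dz": 0.0, "spin": 0.0}])

```text
clock: 57.18
position: [474.7, 271.1, 245.0]
orientation: [[-0.077, 0.997, -0.003], [0.997, 0.077, 0.001], [0.001, -0.003, -1.0]]
force: [0.6, 0.3, 0.1]
finger_gap: 0.997
```

```bash
python3 - <<'E'
from h import *
d=snap('top','t7'); snap('scene','s7')
c=cv2.resize(cv2.imread('pics/t7.png')[80:275,200:370],None,fx=3,fy=3,interpolation=cv2.INTER_CUBIC)
cv2.imwrite('pics/t7c.png',np.clip(c*1.5,0,255).astype(np.uint8))
for n,p in [('g',(621.1,22,140)),('r',(627.9,-68,140))]: print(n,((world2pix(d,p)-[200,80])*3).round(0))
s=monitor.state(); print(s['clock'],s['position'],s['force'])
E
```

```text
g [188. 135.]
r [346. 120.]
57.2833 [476.70868746 268.43052058 245.22432137] [0.0529123  0.44150828 0.54419897]
```

View pics/t7c.png

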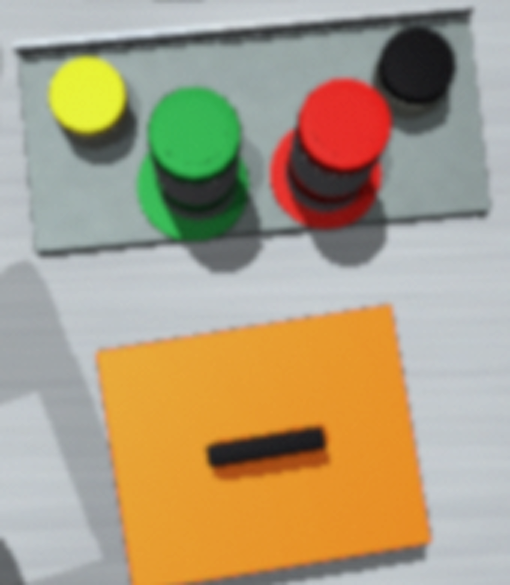

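View pics/s7.png

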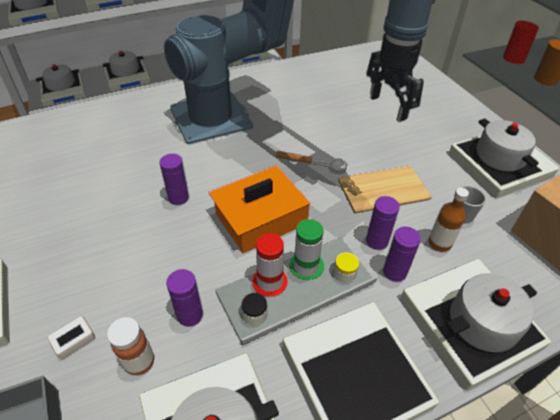

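The red cap at (345,124) and green at (195,133) are within about 1 mm of where they were at the start. The lid is flush and square on the tub, yellow and black have not moved, and the arm is clear. Handing in.

```bash
python3 -c "
from cell import job; print(job.finish_job())"
```

```text
the job is handed in; nothing more can be done
None
```

I did the whole sequence in order and handed it in at about 57 s on the robot's clock, out of 141 s allowed. `finish_job` gives no verdict, so what follows rests on my own last checks.

- **Order of work:** Both tins went onto the chopping board. The blue-topped pot then went upright into the tub's pocket, and the lid was seated. Last, red and green went back to their own pads. Each set-down was eased down to light contact (under 10 N) before release.
- **Tins:** In the final pictures both stand upright, with their caps within about 1 mm of where they started. Against the pad centres I measured, green reads about 4 mm off and red about 2 mm, inside the 14 mm limit and close to the camera accuracy.
- **Lid:** It looks flush and square on the tub, and contact came at the expected seating height (TCP at 82.7 mm).
- **Blue pot:** I saw it standing in the pocket before the lid went on, and it cannot be seen now.
- **Other objects:** The yellow and black pots look undisturbed, and the gripper is clear of everything.
- **Failures and disagreements:**
  - The first two move calls were refused because their rows lacked some keys; nothing moved.
  - The tub's rim corners in the scene camera sat 2–4 px from the top-camera prediction. I treated that as calibration error, and the lid plug then went in without touching the tub's sides.
  - The measured tool position wandered 2–4 mm after fast moves, so I corrected it before each grasp and placing.

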